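# Fetch the stand adaptor from behind the microphones

## Task

Fit the copper stand adaptor onto the stud of the steel desk base, fully down. It is stored behind the two silver microphones, so first park both microphones upright in the two cells of the caddy, and once the adaptor is on, put each microphone back upright into the very slot of the beech stand it came from. Lower the microphones gently to the floor of their cells and slots, never dropping or tipping one, and leave the windshield cage and the tape roll as they are.

Things in the scene. Friction and masses are not known exactly. Their poses are not given: they have to be found in the camera images.
- mic_plain: slim silver condenser microphone with a silver head, a cylinder 22 mm across and 150 mm long standing upright in a slot of the stand; mass about 0.14 kg. Origin at the centre of its underside, z up along its axis (head end). The foot tapers to 17 mm across in its lowest 6 mm; the head with the grille is the top 27 mm, the bare tube below it is the place to grip
- mic_black: the second slim silver condenser microphone, told apart by its black head and the black band below it; same size, mass and origin as mic_plain. The two stand in neighbouring slots, either way round
- adaptor: copper-toned stand adaptor: a push-on sleeve 26 mm across, 45 mm tall, 16 mm bore right through, both ends alike, about 0.09 kg, upright on the stand's ledge close behind and between the two microphones. Origin at the centre of its underside, z up. (The like-shaped black sleeve at the end of the ledge is not wanted.)
- stand: fixed beech stand, 270 mm long along its y. Origin on the table at the centre of the slot row, z up, -x its front. Five square upright slots 32 mm wide at y = +100, +50, 0, -50, -100 mm, x = 0; slot floors at z = 8 mm, block top at 50 mm, block from x = -22 to +22 mm. Behind it a ledge, x = +22 to +66 mm, 28 mm high, with a 4 mm lip up to 34 mm at the back
- desk_base: round steel desk microphone base, loose, 1.3 kg, 110 mm across. Origin at the centre of its underside, z up. In the middle a flat boss 32 mm across, its top 22 mm above the table, and on it an upright plain stud 9.6 mm across that tapers in its top 8 mm to 3.6 mm and ends 48 mm above the table. The adaptor slips over the stud until it stands on the boss
- caddy: fixed black parking caddy with grey rim, divider and cell floors, 52 mm (x) by 102 mm (y), 60 mm high. Origin at the centre of its underside, z up. Two open cells 40 mm square at y = +25 and -25 mm, x = 0, floors 6 mm above the table
- cage: matte black windshield cage, loose, upright, 60 mm across and 118 mm tall; a bystander. Origin at the centre of its underside
- tape: roll of black tape, loose, lying flat, 100 mm across and 48 mm high; a bystander. Origin at the centre of its underside
Things that resemble listed ones, but are neither listed nor needed, are in the scene too. Leave any blue or red look-alike of the mic_black alone.

How it is judged:
By the outcome, as a careful person would: the job done as asked, in the order asked, and still so for the second after the job is handed in, with the robot touching nothing.
It also fails if it takes over 134 s, if anything falls off the work surface, if the arm or the gripper's body presses on something with over 40 N, if the wrist force passes 120 N, or if a joint passes its speed limit or range.

## Robot

A 6-joint arm with a two-finger parallel gripper is mounted at the origin on the work surface. World frame = base frame: x ahead of the robot, y to its left, z up, the work surface at z = 0. Lengths are in m, angles in rad, forces in N, time in s.
With the tool pointing down it reaches from about 0.225 to 0.875 m from the base axis. Payload 3.4 kg.
Tool frame: the origin (TCP) lies at the very end of the fingers, on their centre line; the grasp point (between the pads) lies 19 mm behind it; z points along the fingers, y is the line along which they close (so a half turn about z gives the same grasp; the last joint's range is limited). The gripper opens to 85 mm and grips with 20 to 120 N. Pads are 22 mm wide; open, the fingers measure 114 mm over their backs; the gripper's body (76 mm by 85 mm) begins 54 mm behind the grasp point. The pads swing forward as they close: fully open they stand 13 mm farther back than shut.
Start: joints at [1.173, 0.276, 1.505, -0, 1.361, -0.121], TCP at [0.157, 0.553, 0.231] pointing down, gripper open.
Joint ranges: [-2.89, 2.89], [-0.75, 2.08], [0.22, 2.7], [-1.18, 4.32], [0.11, 2.71], [-2.7, 2.7]. Speed limits (rad/s): [2.57, 2.57, 3.14, 3.14, 3.14, 3.14].

## Interface

Orientations are given as a unit quaternion [w, x, y, z].
In Python, from rig import manip, eyes gives the robot as it stands.
- The arm moves only by the tool servo_tool, never from a script. Its argument "series" is text: rows parted by semicolons, each of 7 numbers parted by spaces: the shift along the tool's x, y, z in m, then the turn, a rotation vector about the tool's x, y, z in degrees, then the closure, from 0 (fully open) to 1 (shut). In form: dx dy dz ax ay az fingers; .... A call has 1 to 5 rows; each row is the pose to reach, as a shift and turn from the pose commanded when the call began, along the tool's axes at that moment; what a row does not reach only later rows make up. A row lasts 1/10 s, in which the tool goes at most 50 mm and 8.59 degrees, less where a joint would pass 70% of its speed; a pose out of reach is approached as far as the arm can. A call with a gripper value outside its range is refused whole. The fingers move at their own pace and stop on an object; "squeeze" is the grip in N (left out, the last holds). Time passes only in rows, so rows that repeat a pose let the fingers close. It gives the time, the measured TCP pose, the force, the opening and the grip force at its end, in the units of the state.
- manip.get_state(): the state, without advancing time (a new reading comes with each control period).
- eyes.get_image(name): name is "side" or "top" or "wrist"; returns the picture (384x512x3 uint8, red, green, blue); there is no depth.
- eyes.camera_info(name): a dict with "fx", "fy", "cx", "cy" (pixels), "eye" and "orientation" of the camera in the world. Camera axes: x right, y down, z forward; pixel columns grow to the right and rows downward; lengths in m; the calibration is good to about 2 mm. A picture is of the moment at which its call begins: read the wrist's pose just before it. camera_info takes no time and is no camera call; for the wrist camera it gives the pose at the moment of the call.
- manip.sign_off(): hands the job in; it is judged then, once.
The state is a dict: "clock": time; "qpos": joint angles; "qd": joint speeds; "effort": joint torques, N m; "position": TCP position; "ee_rot": TCP orientation; "contact_force": force on the tool from outside, world axes, zero at the start; "moment": the same for the moment, N m; "width": finger opening in m; "gripper_force": force on a finger pad.
Only numpy, scipy, OpenCV 4.12 (cv2) and the standard library are available. Lean on these libraries where they do the work, as an engineer would, in place of code of your own. Each camera call takes 0.05 s, during which the arm holds its last target. There are 200 camera calls.

## Working session

There is one attempt and no reset: what is moved stays moved. The work goes in short steps, Python scripts to look and compute and a tool call to move; the robot and the scene stay as the last step left them, time stands still between calls to the robot, and variables do not carry over. Pictures are saved under pics/ and viewed, at most 14 in all, crops included, and the job is handed in when it is done.

Besides the shell and the picture viewer there is one more tool, called after ">>>" as name(argument=value, ...), one argument or row to a line, values as JSON. servo_tool: Moves the arm, as the interface text tells. Its arguments: {"type":"object","properties":{"series":{"type":"string"},"squeeze":{"type":"number"}},"required":["series"]}

```bash
mkdir -p pics; ls; cat > h.py <<'E'
import numpy as np, cv2
from rig import manip, eyes
from scipy.spatial.transform import Rotation as R
def rot(q): return R.from_quat([q[1],q[2],q[3],q[0]])
def ray(ci,uv):
    d=np.array([(uv[0]-ci['cx'])/ci['fx'],(uv[1]-ci['cy'])/ci['fy'],1.]); d=rot(ci['orientation']).apply(d) if np.ndim(ci['orientation'])==1 else np.array(ci['orientation'])@d
    return np.array(ci['eye']),d/np.linalg.norm(d)
def tri(obs):
    A=np.zeros((3,3));b=np.zeros(3)
    for ci,uv in obs:
        e,d=ray(ci,uv);P=np.eye(3)-np.outer(d,d);A+=P;b+=P@e
    p=np.linalg.solve(A,b); return p,[np.linalg.norm(np.cross(p-ray(c,u)[0],ray(c,u)[1])) for c,u in obs]
def onz(ci,uv,z):
    e,d=ray(ci,uv);return e+d*(z-e[2])/d[2]
def proj(ci,p):
    Rm=rot(ci['orientation']) if np.ndim(ci['orientation'])==1 else R.from_matrix(ci['orientation'])
    c=Rm.inv().apply(np.array(p)-np.array(ci['eye']));return np.array([ci['fx']*c[0]/c[2]+ci['cx'],ci['fy']*c[1]/c[2]+ci['cy']])
def save(n,f,crop=None,s=1):
    im=eyes.get_image(n)[:,:,::-1].copy(); cv2.imwrite('pics/raw_'+f,im)
    if crop: x0,y0,x1,y1=crop; im=im[y0:y1,x0:x1]
    if s!=1: im=cv2.resize(im,None,fx=s,fy=s,interpolation=cv2.INTER_CUBIC)
    cv2.imwrite('pics/'+f,im)
E
python3 - <<'E'
from h import *
print(manip.get_state())
for n in ('side','top'):
    print(n,eyes.camera_info(n)); save(n,n+'0.png',None,1.5)
a=eyes.camera_info('wrist');print(a)
E
```

```text
pics
{'clock': 0.0, 'qpos': array([ 1.17299778e+00,  2.76595786e-01,  1.50618705e+00,  2.61970205e-05,
        1.36071957e+00, -1.20951530e-01]), 'qd': array([-0.00156377,  0.0005321 ,  0.00047974,  0.00015441,  0.00026369,
       -0.00114343]), 'effort': array([ 7.07000381e-04, -4.16780698e+01, -2.45806664e+01,  9.76128763e-05,
        1.09480342e-02,  3.58901116e-05]), 'position': array([0.15691136, 0.55259193, 0.2304178 ]), 'ee_rot': array([-2.57282126e-04,  1.37984531e-01,  9.90433924e-01, -9.19648344e-04]), 'contact_force': array([-0.18319649, -1.5146454 ,  0.03031729]), 'moment': array([-0.01337058, -0.00772307,  0.06875293]), 'gripper_force': 0.0, 'width': 0.08518540203638175}
side {'fx': 487.77483076537885, 'fy': 487.77483076537885, 'cx': 251.06107485685834, 'cy': 188.5923855238688, 'eye': array([0.42722837, 0.72654995, 0.69487986]), 'orientation': array([ 0.04582018, -0.09445723,  0.90675802, -0.40837267])}
top {'fx': 383.86759767759276, 'fy': 383.86759767759276, 'cx': 263.62717440399103, 'cy': 198.01362934459922, 'eye': array([ 0.4702984 , -0.00693255,  0.91390748]), 'orientation': array([ 0.03064802, -0.69818454,  0.71394289, -0.04341187])}
{'fx': 326.64764541590745, 'fy': 326.64764541590745, 'cx': 249.4392308395305, 'cy': 194.04481303864898, 'eye': array([0.0822874 , 0.57427358, 0.37347979]), 'orientation': array([0.12238794, 0.78843767, 0.59588521, 0.09114851])}
```

View pics/side0.png

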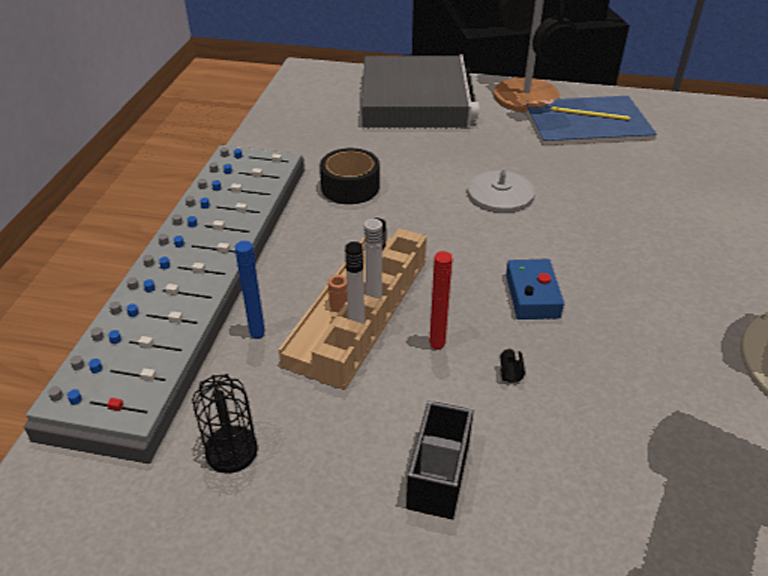

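View pics/top0.png

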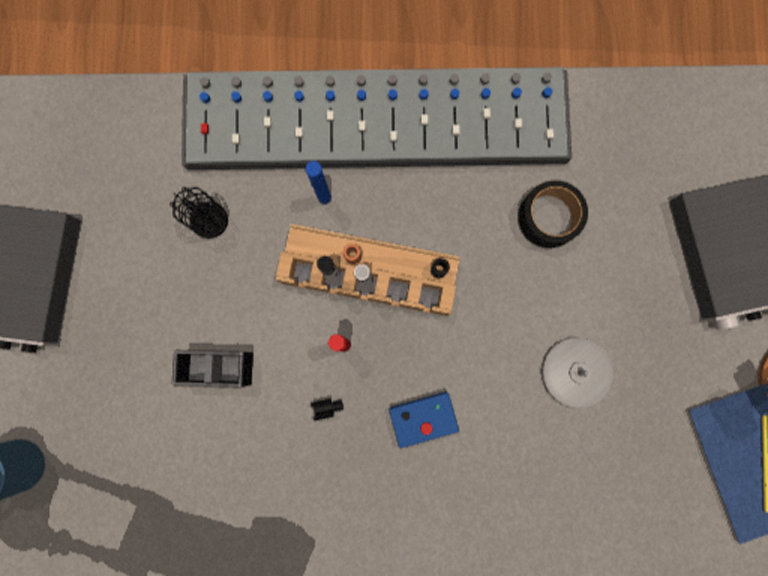

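Candidates (1.5x pixels, side / top):
- mic_black: (354,255) / (326,265). Look-alikes: blue rod (248,290) / (318,180) and red rod (441,300) / (339,342).
- mic_plain: (373,232) / (361,272).
- adaptor: copper ring (338,292) / (353,253). Look-alikes: black sleeve (380,230) / (440,267) and the lamp's copper foot (527,93).

I'll check these in enlarged crops.

```bash
python3 - <<'E'
import cv2,numpy as np
def grid(f,x0,y0,x1,y1,s,step=10):
    im=cv2.imread('pics/raw_'+f)[y0:y1,x0:x1]; im=cv2.resize(im,None,fx=s,fy=s,interpolation=cv2.INTER_CUBIC)
    for x in range(x0,x1,step):
        cv2.line(im,((x-x0)*s,0),((x-x0)*s,6),(0,255,255),1); cv2.putText(im,str(x),((x-x0)*s+1,16),0,.35,(0,255,255),1)
    for y in range(y0,y1,step):
        cv2.line(im,(0,(y-y0)*s),(6,(y-y0)*s),(0,255,255),1); cv2.putText(im,str(y),(8,(y-y0)*s+4),0,.35,(0,255,255),1)
    return im
cv2.imwrite('pics/c1.png',grid('side0.png',184,140,294,260,5))
cv2.imwrite('pics/c2.png',grid('top0.png',180,145,312,217,6))
a=grid('side0.png',265,260,320,348,4);b=grid('side0.png',308,108,362,146,6)
c=grid('top0.png',110,225,175,262,6);d=grid('top0.png',356,220,412,276,5)
m=np.zeros((600,800,3),np.uint8)
for t,x,y in((a,0,0),(b,230,0),(c,230,235),(d,0,0)):
    if t is d: continue
    m[y:y+t.shape[0],x:x+t.shape[1]]=t
dd=cv2.resize(d,(200,200)); 
m2=grid('top0.png',356,220,412,266,3); m[460:460+m2.shape[0],400:400+m2.shape[1]]=m2
cv2.imwrite('pics/c3.png',m)
E
```

```text
(no output)
```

View pics/c1.png

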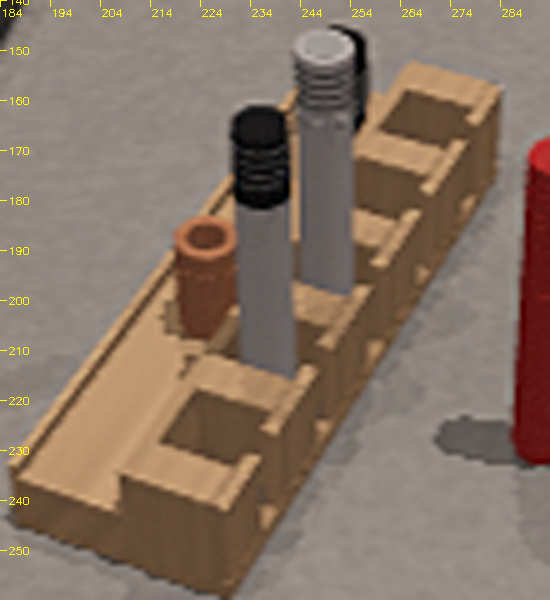

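View pics/c2.png

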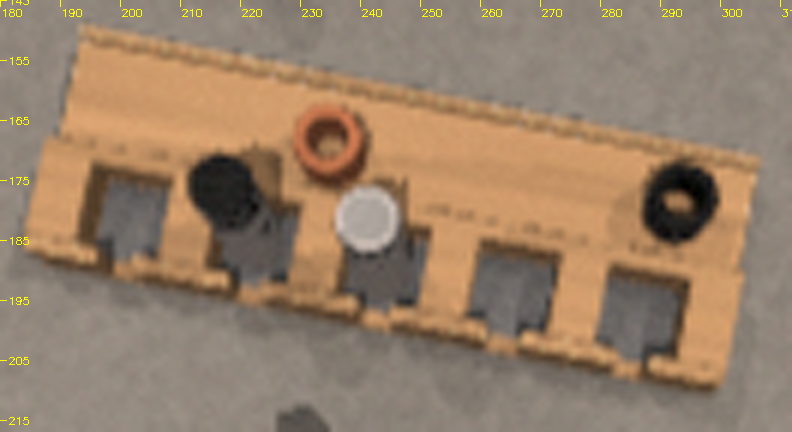

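View pics/c3.png

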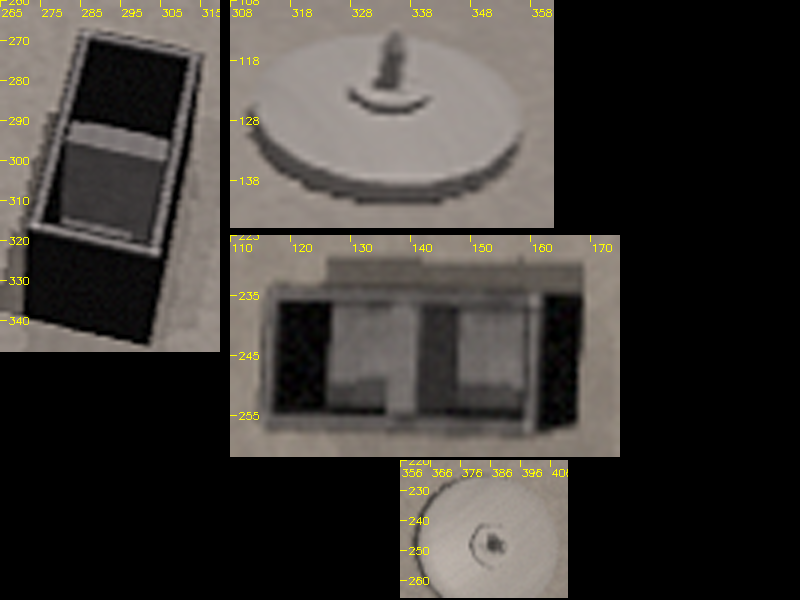

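The crops confirm the choice. The black-headed mic's top is at side (236,163) / top (217,176), the silver one's at (249,149) / (241,181). The copper adaptor's rim is at (225,187) / (235,168), between and behind them. Next I triangulate.

```bash
python3 - <<'E'
from h import *
s=eyes.camera_info('side');t=eyes.camera_info('top')
P={'black top':((236,163.2),(216.8,176.3)),'plain top':((248.8,149.2),(241,181.2)),'adapt top':((225.2,187),(234.7,168)),
'st FL':((229.6,241.4),(184.2,187)),'st FR':((283.6,158),(299.7,209.5)),'st RL':((207.6,235.2),(187.5,168)),'st RR':((266,152.4),(303.8,190)),
'cad +x-y':((285.8,267),(162.5,234.7)),'cad -x-y':((315.8,273),(161.7,257.8)),'cad -x+y':((305,323.8),(115.8,257.5)),'cad +x+y':((272.5,316.8),(116.2,233.7)),
'stud':((335.5,113.8),(388,248))}
for k,(a,b) in P.items():
    p,e=tri([(s,a),(t,b)]);print(k,p.round(4),np.round(e,4))
# other things on known heights
print('red top',onz(t,(339/1.5,342/1.5),.15),'blue',onz(t,(314/1.5,167/1.5),.15),'cage',tri([(s,(228/1.5,382/1.5)),(t,(185/1.5,200/1.5))])[0],'base',onz(t,(385,248),.022))
E
```

```text
black top [0.5965 0.0709 0.1567] [0.0012 0.0012]
plain top [0.5849 0.0228 0.1543] [0.0001 0.0001]
adapt top [0.6284 0.0398 0.0684] [0.0007 0.0007]
st FL [0.5913 0.1564 0.0456] [0.0008 0.0008]
st FR [ 0.5351 -0.1051  0.0439] [0.0015 0.0015]
st RL [0.6348 0.149  0.0446] [0.0004 0.0004]
st RR [ 0.5777 -0.116   0.0448] [0.0003 0.0003]
cad +x-y [0.4835 0.2024 0.0561] [0.0001 0.0001]
cad -x-y [0.433  0.2042 0.0552] [0.0001 0.0001]
cad -x+y [0.4371 0.3044 0.0561] [0.0012 0.0012]
cad +x+y [0.488  0.3037 0.0579] [0. 0.]
stud [ 0.4414 -0.302   0.0446] [0.0006 0.0006]
red top [0.49234877 0.05427054 0.15      ] blue [0.73107063 0.08521451 0.15      ] cage [0.69184852 0.26956287 0.1165484 ] base [ 0.44145506 -0.30267693  0.022     ]
```

```bash
cat >> h.py <<'E'
def pose(x,y,z,h):
    "tool down, tool y along heading h (deg)"
    c,s=np.cos(np.radians(h)),np.sin(np.radians(h)); Y=np.array([c,s,0]);Z=np.array([0,0,-1.]);X=np.cross(Y,Z)
    return R.from_matrix(np.column_stack([X,Y,Z])),np.array([x,y,z])
def plan(legs,start=None):
    if start is None:
        st=manip.get_state(); r0,p0=rot(st['ee_rot']),st['position']
    else: r0,p0=pose(*start)
    for l in legs:
        r,p=pose(*l); d=r0.inv().apply(p-p0); w=np.degrees((r0.inv()*r).as_rotvec())
        print(l,'->',(1000*d).round(1),'mm',w.round(2),'deg'); r0,p0=r,p
E
python3 - <<'E'
from h import *
c=eyes.camera_info('wrist');st=manip.get_state();r=rot(st['ee_rot'])
print('cam in tool',r.inv().apply(c['eye']-st['position']),'fwd in tool',r.inv().apply(rot(c['orientation']).apply([0,0,1])),'right',r.inv().apply(rot(c['orientation']).apply([1,0,0])))
plan([(.30,.40,.25,45),(.45,.24,.27,12),(.56,.09,.27,-12)])
E
```

```text
cam in tool [ 0.07776711  0.00014556 -0.14292529] fwd in tool [-3.01815708e-01 -4.43726593e-04  9.53366184e-01] right [1.20013230e-04 9.99999866e-01 5.03425042e-04]
(0.3, 0.4, 0.25, 45) -> [-179.3 -107.8  -19.3] mm [-9.000e-02  1.000e-02  2.914e+01] deg
(0.45, 0.24, 0.27, 12) -> [-219.2   -7.1  -20. ] mm [ 0.  0. 33.] deg
(0.56, 0.09, 0.27, -12) -> [-169.6   76.4    0. ] mm [ 0.  0. 24.] deg
```

>>> servo_tool(
  series="-0.036 -0.022 -0.004 0 0 6 0; -0.072 -0.043 -0.008 0 0 12 0; -0.108 -0.065 -0.012 0 0 18 0; -0.144 -0.086 -0.016 0 0 24 0; -0.179 -0.108 -0.019 0 0 29 0",
  squeeze=40,
)

```text
clock: 0.6
position: [0.3007, 0.399, 0.2502]
ee_rot: [0.0, 0.383, 0.924, -0.0]
contact_force: [0.5, -0.9, -0.1]
width: 0.0852
gripper_force: 0.0
```

>>> servo_tool(
  series="-0.044 -0.002 -0.004 0 0 7 0; -0.088 -0.003 -0.008 0 0 14 0; -0.132 -0.005 -0.012 0 0 20 0; -0.176 -0.006 -0.016 0 0 27 0; -0.219 -0.007 -0.02 0 0 33 0",
)

```text
clock: 1.1
position: [0.4509, 0.2393, 0.2702]
ee_rot: [-0.0, 0.63, 0.776, -0.0]
contact_force: [-0.8, 0.6, -0.1]
width: 0.0854
gripper_force: 0.0
```

>>> servo_tool(
  series="-0.035 0.015 0 0 0 5 0; -0.07 0.03 0 0 0 10 0; -0.105 0.046 0 0 0 15 0; -0.14 0.061 0 0 0 20 0; -0.17 0.076 0 0 0 24 0",
)

```text
clock: 1.6
position: [0.5607, 0.0889, 0.2698]
ee_rot: [-0.0, 0.778, 0.629, -0.0]
contact_force: [0.1, 0.6, -0.0]
width: 0.0855
gripper_force: 0.0
```

```bash
python3 - <<'E'
from h import *
import json
c=eyes.camera_info('wrist');save('wrist','w1.png',None,1.5)
json.dump({k:(v.tolist() if hasattr(v,'tolist') else v) for k,v in c.items()},open('w1.json','w'))
for n,p in dict(black=(.5965,.0709,.158),plain=(.5849,.0228,.158),ad=(.6284,.0398,.073)).items(): print(n,proj(c,p)*1.5)
plan([(.56,.03,.27,-12)])
E
```

```text
black [445.78301    302.57440181]
plain [439.81966929 383.24237572]
ad [479.91104564 295.48860084]
(0.56, 0.03, 0.27, -12) -> [-54.3   7.2  -0.4] mm [ 0.22  0.24 -0.35] deg
```

View pics/w1.png

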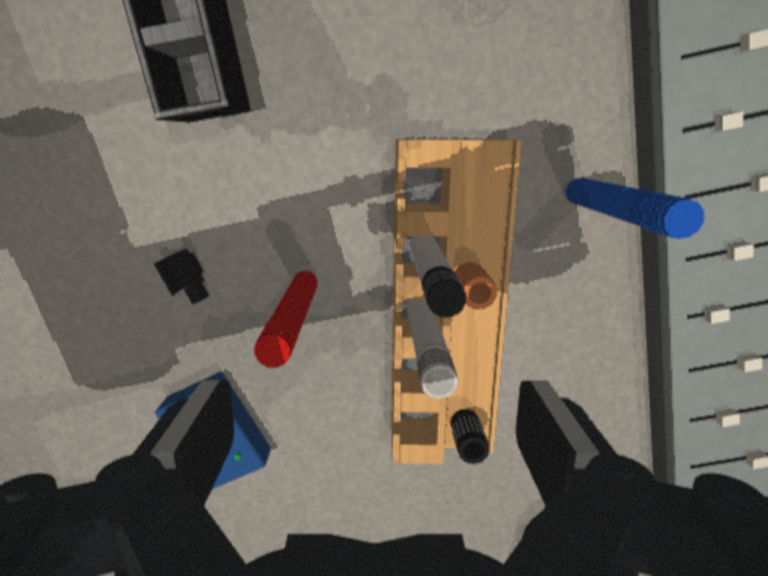

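The wrist view shows the black head's top at (446,298), the silver one at (439,381) and the copper ring at (480,290). All are within about 3 mm of prediction, and a second place gives a triangulation.

>>> servo_tool(
  series="-0.02 0.003 0 0 0 0 0; -0.04 0.005 0 0 0 0 0; -0.054 0.007 0 0 0 0 0; -0.054 0.007 0 0 0 0 0",
)

```text
clock: 2.05
position: [0.5556, 0.0351, 0.27]
ee_rot: [-0.0, 0.777, 0.63, -0.0]
contact_force: [-0.4, 0.1, 0.1]
width: 0.0852
gripper_force: 0.0
```

```bash
python3 - <<'E'
from h import *
import json
c=eyes.camera_info('wrist');save('wrist','w2.png',(220,80,400,230),4.4)
json.dump({k:(v.tolist() if hasattr(v,'tolist') else v) for k,v in c.items()},open('w2.json','w'))
for n,p in dict(black=(.5965,.0709,.158),plain=(.5849,.0228,.158),ad=(.6284,.0398,.073)).items(): print(n,(proj(c,p)-[220,80])*4.4)
a=cv2.imread('pics/raw_w1.png')[140:290,220:400]; cv2.imwrite('pics/w1c.png',cv2.resize(a,None,fx=4.4,fy=4.4,interpolation=cv2.INTER_CUBIC)[:600,:800])
E
```

```text
black [317.49874982 247.51271223]
plain [299.63831096 514.31592953]
ad [427.66975362 300.42715957]
```

View pics/w2.png

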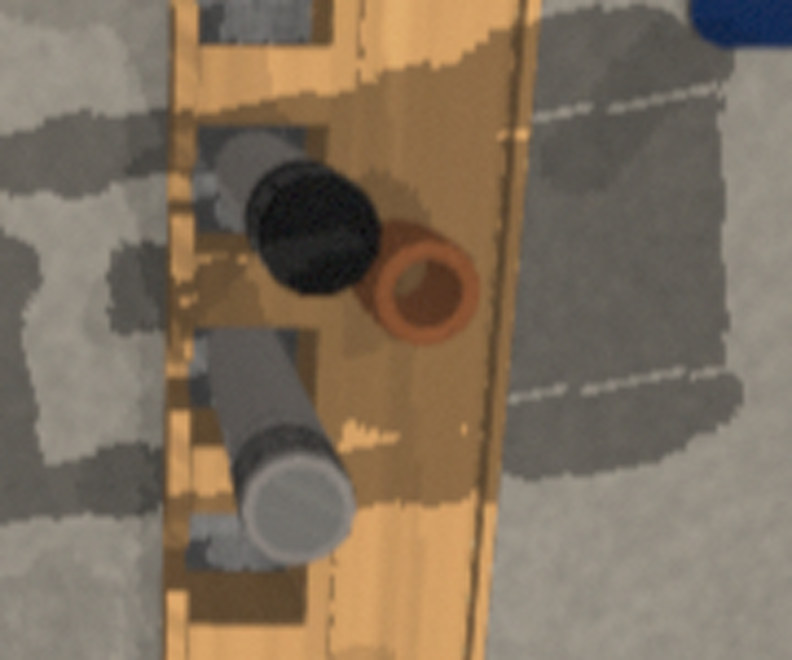

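View pics/w1c.png

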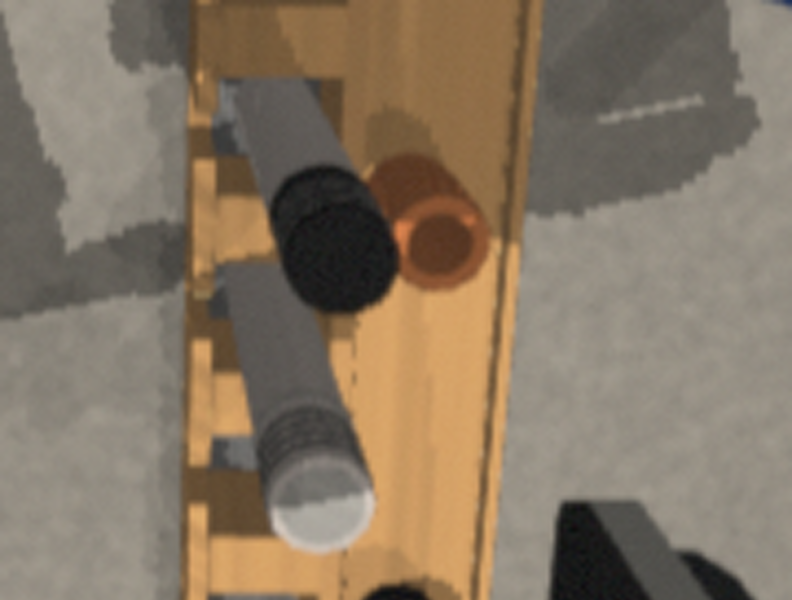

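```bash
python3 - <<'E'
from h import *
import json
a=json.load(open('w1.json'));b=json.load(open('w2.json'));t=eyes.camera_info('top');s=eyes.camera_info('side')
f=lambda p,o:np.array(p)/4.4+o
P=dict(black=((341,256),(323,238),(216.8,176.3),(236,163.2)),plain=((320,499),(299,506),(241,181.2),(248.8,149.2)),ad=((440,242),(426,291),(234.7,168),(225.2,187)))
H=dict(black=.158,plain=.158,ad=.073)
for k,(u,v,w,x) in P.items():
    o=[(a,f(u,[220,140])),(b,f(v,[220,80]))]
    print(k,'wrist',tri(o)[0].round(4),'onz',onz(*o[0],H[k]).round(4),onz(*o[1],H[k]).round(4),'top onz',onz(t,w,H[k]).round(4),'side onz',onz(s,x,H[k]).round(4))
# slot edges in w2 at z=.05: black slot right edge etc.
for n,uv in dict(slotB_rt=(328,125),slotB_rb=(325,235),slotP_rt=(322,330),slotP_rb=(305,625),FLline1=(172,0),FLline2=(165,600)).items(): print(n,onz(b,f(uv,[220,80]),.05).round(4))
E
```

```text
black wrist [0.5981 0.0713 0.1509] onz [0.5973 0.0739 0.158 ] [0.5977 0.0723 0.158 ] top onz [0.595  0.0706 0.158 ] side onz [0.5973 0.0723 0.158 ]
plain wrist [0.585  0.0238 0.156 ] onz [0.5848 0.0249 0.158 ] [0.5851 0.0244 0.158 ] top onz [0.5842 0.0227 0.158 ] side onz [0.5839 0.0276 0.158 ]
ad wrist [0.6286 0.0421 0.0729] onz [0.6288 0.0421 0.073 ] [0.6283 0.0421 0.073 ] top onz [0.6269 0.0395 0.073 ] side onz [0.6276 0.0448 0.073 ]
slotB_rt [0.6147 0.0828 0.05  ]
slotB_rb [0.6095 0.0566 0.05  ]
slotP_rt [0.6048 0.0331 0.05  ]
slotP_rb [ 0.5866 -0.0461  0.05  ]
FLline1 [0.5831 0.119  0.05  ]
FLline2 [ 0.5508 -0.0311  0.05  ]
```

Measured heights agree with the text: mic tops 0.151 and 0.156 (expected 0.158), adaptor top 0.073. In xy, black is at (0.597,0.072), plain at (0.585,0.024) and the adaptor at (0.628,0.042).

```bash
python3 - <<'E'
from h import *
plan([(.597,.072,.23,-12),(.597,.072,.092,-12)])
E
```

```text
(0.597, 0.072, 0.23, -12) -> [43.5 33.  40.1] mm [-0.03 -0.04  0.07] deg
(0.597, 0.072, 0.092, -12) -> [  0.   0. 138.] mm [0. 0. 0.] deg
```

>>> servo_tool(
  series="0.022 0.017 0.02 0 0 0 0; 0.0435 0.033 0.04 0 0 0 0; 0.0435 0.033 0.06 0 0 0 0.2; 0.0435 0.033 0.09 0 0 0 0.3; 0.0435 0.033 0.12 0 0 0 0.3",
)

```text
clock: 2.6
position: [0.5974, 0.0739, 0.1495]
ee_rot: [-0.0, 0.776, 0.631, 0.001]
contact_force: [0.8, 0.4, -0.8]
width: 0.06
gripper_force: 0.0
```

>>> servo_tool(
  series="0 0 0.025 0 0 0 0.3; 0 0 0.045 0 0 0 0.3; 0 0 0.058 0 0 0 0.3; 0 0 0.058 0 0 0 0.3",
)

```text
clock: 3.0
position: [0.5958, 0.0731, 0.0905]
ee_rot: [-0.001, 0.776, 0.631, -0.001]
contact_force: [-0.3, 0.4, 0.3]
width: 0.0595
gripper_force: 0.0
```

```bash
python3 - <<'E'
from h import *
st=manip.get_state();print(st['position'],st['contact_force'],st['width'])
save('wrist','w3.png',None,1.2)
E
```

```text
[0.59583232 0.07306751 0.09048662] [-0.29043637  0.38043187  0.2996562 ] 0.059546220962411044
```

View pics/w3.png

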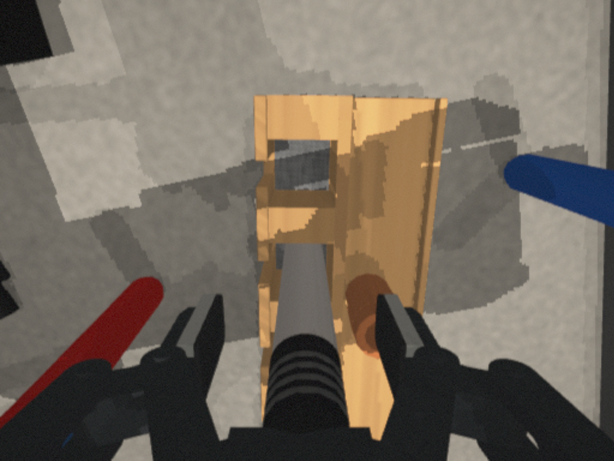

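The black mic stands centred between the fingers: mic at x≈305, finger midline ≈302. Closing.

>>> servo_tool(
  series="0 0 0 0 0 0 0.6; 0 0 0 0 0 0 0.8; 0 0 0 0 0 0 1; 0 0 0 0 0 0 1; 0 0 0 0 0 0 1",
  squeeze=40,
)

```text
clock: 3.55
position: [0.5979, 0.0722, 0.0937]
ee_rot: [0.001, 0.776, 0.63, 0.001]
contact_force: [-0.5, 0.6, 6.4]
width: 0.0215
gripper_force: 35.6
```

```bash
python3 - <<'E'
from h import *
st=manip.get_state();print(st['position'],st['contact_force'],st['width'],st['gripper_force'],st['moment'])
x,y,z=.5958,.0730,.0905
plan([(x,y,z+.07,-12),(.53,.176,.165,-8),(.4615,.2795,.165,-3),(.4615,.2795,.0905-.002,-3)])
E
```

```text
[0.59786916 0.07224161 0.09365476] [-0.54363466  0.59279241  6.41581263] 0.021475869671137 35.57206928730011 [ 0.11433629  0.18242772 -0.00943963]
(0.5958, 0.073, 0.1605, -12) -> [  0.4  -2.  -66.8] mm [ 0.12 -0.04  0.13] deg
(0.53, 0.176, 0.165, -8) -> [ 87.1 -85.8  -4.5] mm [ 0.  0. -4.] deg
(0.4615, 0.2795, 0.165, -3) -> [ 93.  -82.2   0. ] mm [ 0.  0. -5.] deg
(0.4615, 0.2795, 0.0885, -3) -> [ 0.   0.  76.5] mm [0. 0. 0.] deg
```

>>> servo_tool(
  series="0 0 -0.008 0 0 0 1; 0 0 -0.025 0 0 0 1; 0 0 -0.045 0 0 0 1; 0 0 -0.062 0 0 0 1; 0 0 -0.07 0 0 0 1",
)

```text
clock: 4.05
position: [0.5979, 0.0721, 0.164]
ee_rot: [0.001, 0.776, 0.63, 0.001]
contact_force: [0.3, -1.0, -1.8]
width: 0.0209
gripper_force: 35.7
```

>>> servo_tool(
  series="0.01 -0.01 -0.002 0 0 -0.4 1; 0.027 -0.026 -0.003 0 0 -1 1; 0.047 -0.046 -0.004 0 0 -2 1; 0.067 -0.066 -0.005 0 0 -3 1; 0.087 -0.086 -0.005 0 0 -4 1",
)

```text
clock: 4.55
position: [0.5286, 0.1764, 0.1663]
ee_rot: [-0.001, 0.754, 0.657, -0.001]
contact_force: [0.6, 0.5, -1.7]
width: 0.0212
gripper_force: 35.8
```

>>> servo_tool(
  series="0.02 -0.018 0 0 0 -1 1; 0.045 -0.04 0 0 0 -2.5 1; 0.068 -0.06 0 0 0 -4 1; 0.085 -0.075 0 0 0 -5 1; 0.093 -0.082 0 0 0 -5 1",
)

```text
clock: 5.05
position: [0.4595, 0.2799, 0.1663]
ee_rot: [-0.001, 0.724, 0.69, -0.001]
contact_force: [-0.7, -0.4, -0.9]
width: 0.0212
gripper_force: 35.8
```

```bash
python3 - <<'E'
from h import *
st=manip.get_state();print(st['position'],st['contact_force'],st['width'],st['gripper_force'],st['moment'])
c=eyes.camera_info('wrist');save('wrist','w4.png',None,1.2); print(proj(c,(.4615,.2795,.06))*1.2)
plan([(.4615,.2795,.165,-3)])
E
```

```text
[0.45945866 0.27994815 0.16633859] [-0.74832512 -0.39419967 -0.90448565] 0.02120975531606453 35.78210771083832 [ 0.00443307 -0.06370182 -0.00320541]
[303.68773043 231.04325814]
(0.4615, 0.2795, 0.165, -3) -> [-0.9  2.1  1.5] mm [-0.18 -0.03  0.26] deg
```

View pics/w4.png

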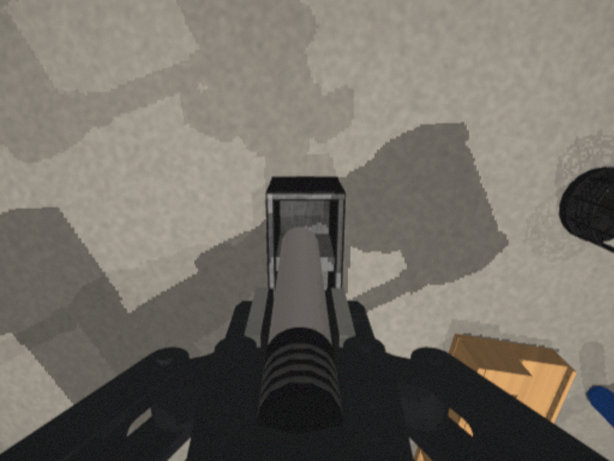

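The black mic hangs upright over the +y cell. The caddy's +y rim corners are at (268,196) and (345,196), so I'll check the cell position from them.

```bash
python3 - <<'E'
from h import *
c=eyes.camera_info('wrist')
a=onz(c,np.array((267,197))/1.2,.06);b=onz(c,np.array((346,197))/1.2,.06);print(a,b,'mid',(a+b)/2, 'cell', (a+b)/2+[-.001,-.026,0])
print(proj(c,(.4595,.2799,.0806))*1.2)
E
```

```text
[0.43866311 0.30433473 0.06      ] [0.48985385 0.30192899 0.06      ] mid [0.46425848 0.30313186 0.06      ] cell [0.46325848 0.27713186 0.06      ]
[300.83766401 241.43669955]
```

>>> servo_tool(
  series="-0.0025 0.003 0.01 0 0 0 1; -0.0025 0.003 0.03 0 0 0 1; -0.0025 0.003 0.048 0 0 0 1; -0.0025 0.003 0.062 0 0 0 1; -0.0025 0.003 0.068 0 0 0 1",
)

```text
clock: 5.6
position: [0.4649, 0.2738, 0.097]
ee_rot: [-0.0, 0.725, 0.689, -0.002]
contact_force: [1.1, -1.0, -1.1]
width: 0.0213
gripper_force: 35.8
```

>>> servo_tool(
  series="0 0 0.002 0 0 0 1; 0 0 0.003 0 0 0 1; 0 0 0.004 0 0 0 1; 0 0 0.005 0 0 0 1; 0 0 0.006 0 0 0 1",
)

```text
clock: 6.1
position: [0.4655, 0.2759, 0.0938]
ee_rot: [0.0, 0.725, 0.689, 0.001]
contact_force: [0.6, 0.6, -1.4]
width: 0.0207
gripper_force: 35.8
```

>>> servo_tool(
  series="0 0 0.001 0 0 0 1; 0 0 0.002 0 0 0 1; 0 0 0.003 0 0 0 1",
)

```text
clock: 6.4
position: [0.4654, 0.2759, 0.0916]
ee_rot: [0.0, 0.724, 0.689, 0.0]
contact_force: [-3.2, -1.3, 13.1]
width: 0.021
gripper_force: 37.1
```

>>> servo_tool(
  series="0 0 0.0005 0 0 0 1; 0 0 0.001 0 0 0 1",
)

```text
clock: 6.6
position: [0.4655, 0.2759, 0.0915]
ee_rot: [0.0, 0.724, 0.689, 0.001]
contact_force: [-2.3, -1.1, 15.7]
width: 0.021
gripper_force: 37.4
```

>>> servo_tool(
  series="0 0 -0.001 0 0 0 1; 0 0 -0.001 0 0 0 0.7; 0 0 -0.001 0 0 0 0.6; 0 0 -0.001 0 0 0 0.5; 0 0 -0.001 0 0 0 0.3",
)

```text
clock: 7.1
position: [0.4652, 0.2757, 0.09]
ee_rot: [-0.0, 0.725, 0.689, -0.0]
contact_force: [0.1, -0.4, -0.4]
width: 0.056
gripper_force: 0.0
```

```bash
python3 - <<'E'
from h import *
st=manip.get_state();print(st['position'],st['contact_force'],st['width'],st['gripper_force'])
save('wrist','w5.png',None,1.2)
plan([(.4655,.276,.2,-3),(.525,.15,.2,-7),(.585,.024,.2,-12),(.585,.024,.092,-12)])
E
```

```text
[0.46521487 0.275676   0.09004632] [ 0.05522826 -0.40679429 -0.3795801 ] 0.056009003579590044 0.0
(0.4655, 0.276, 0.2, -3) -> [   0.3    0.2 -109.9] mm [-0.02  0.    0.14] deg
(0.525, 0.15, 0.2, -7) -> [-122.7   66.     0. ] mm [0. 0. 4.] deg
(0.585, 0.024, 0.2, -12) -> [-117.7   74.9    0. ] mm [0. 0. 5.] deg
(0.585, 0.024, 0.092, -12) -> [  0.   0. 108.] mm [0. 0. 0.] deg
```

View pics/w5.png

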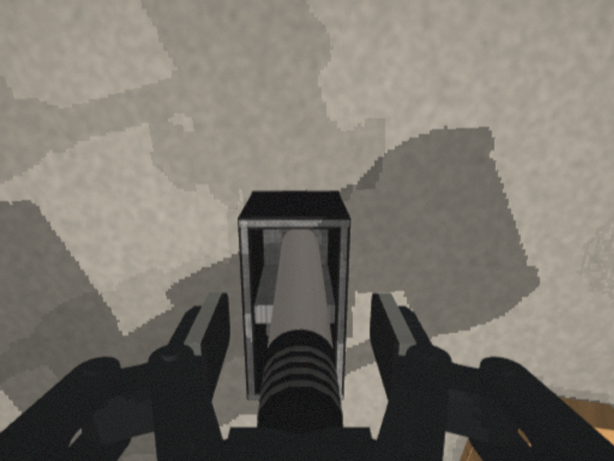

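The black mic stands free and upright in the +y cell, its tube at x≈300 between the open fingers. Now the plain mic.

>>> servo_tool(
  series="0 0 -0.015 0 0 0 0.3; 0 0 -0.04 0 0 0 0.3; 0 0 -0.07 0 0 0 0.3; 0 0 -0.095 0 0 0 0.3; 0 0 -0.11 0 0 0 0.3",
)

```text
clock: 7.65
position: [0.4661, 0.2761, 0.2024]
ee_rot: [0.001, 0.725, 0.689, 0.001]
contact_force: [0.1, 0.4, -0.1]
width: 0.0599
gripper_force: 0.0
```

>>> servo_tool(
  series="-0.02 0.011 0 0 0 1 0.3; -0.047 0.025 0 0 0 2 0.3; -0.074 0.04 0 0 0 3 0.3; -0.1 0.054 0 0 0 4 0.3; -0.123 0.066 0 0 0 4 0.3",
)

```text
clock: 8.15
position: [0.5256, 0.1482, 0.2002]
ee_rot: [0.0, 0.748, 0.663, -0.0]
contact_force: [-0.8, 0.6, -0.4]
width: 0.0597
gripper_force: 0.0
```

>>> servo_tool(
  series="-0.027 0.017 0 0 0 1 0.3; -0.054 0.034 0 0 0 2 0.3; -0.08 0.051 0 0 0 3 0.3; -0.105 0.066 0 0 0 4 0.3; -0.118 0.075 0 0 0 5 0.3",
)

```text
clock: 8.65
position: [0.5862, 0.0213, 0.2]
ee_rot: [0.0, 0.777, 0.629, -0.0]
contact_force: [0.4, -0.5, 0.1]
width: 0.0598
gripper_force: 0.0
```

```bash
python3 - <<'E'
from h import *
c=eyes.camera_info('wrist');save('wrist','w6.png',(180,180,350,320),4)
for p in [(.585,.024,.158)]: print((proj(c,p)-[180,180])*4)
plan([(.585,.024,.092,-12)])
E
```

```text
[269.87421522 158.68779804]
(0.585, 0.024, 0.092, -12) -> [  3.7  -3.3 107.9] mm [ 0.09  0.1  -0.08] deg
```

>>> servo_tool(
  series="0.0025 -0.002 0.015 0 0 0 0.3; 0.0025 -0.002 0.045 0 0 0 0.3; 0.0025 -0.002 0.075 0 0 0 0.3; 0.0025 -0.002 0.1 0 0 0 0.3; 0.0025 -0.002 0.108 0 0 0 0.3",
)

```text
clock: 9.2
position: [0.5813, 0.0276, 0.0895]
ee_rot: [-0.002, 0.776, 0.631, -0.002]
contact_force: [-0.5, -0.1, -0.1]
width: 0.0599
gripper_force: 0.0
```

>>> servo_tool(
  series="0 0 0 0 0 0 0.3; 0 0 0 0 0 0 0.6; 0 0 0 0 0 0 0.8; 0 0 0 0 0 0 1; 0 0 0 0 0 0 1",
)

```text
clock: 9.7
position: [0.585, 0.0264, 0.0939]
ee_rot: [0.001, 0.776, 0.63, 0.001]
contact_force: [-1.3, 0.6, 5.7]
width: 0.0209
gripper_force: 35.5
```

>>> servo_tool(
  series="0 0 0 0 0 0 1; 0 0 0 0 0 0 1",
)

```text
clock: 9.9
position: [0.585, 0.0264, 0.0939]
ee_rot: [0.001, 0.776, 0.63, 0.001]
contact_force: [-0.3, 0.3, 7.0]
width: 0.0213
gripper_force: 35.5
```

```bash
python3 - <<'E'
from h import *
st=manip.get_state();print(st['position'],st['contact_force'],st['width'],st['gripper_force'],st['moment'])
save('wrist','w7.png',None,1.2)
E
```

```text
[0.58496163 0.02636827 0.09388629] [-0.32191721  0.30609177  6.98360468] 0.021302345865830706 35.49257642123848 [0.08795689 0.115133   0.02130081]
```

```bash
python3 - <<'E'
from h import *
plan([(.585,.0264,.164,-12),(.523,.127,.167,-7.5),(.461,.2265,.167,-3),(.461,.2265,.095,-3)])
E
```

```text
(0.585, 0.0264, 0.164, -12) -> [  0.1   0.2 -70.1] mm [ 0.17 -0.05  0.13] deg
(0.523, 0.127, 0.167, -7.5) -> [ 85.5 -81.6  -3. ] mm [ 0.   0.  -4.5] deg
(0.461, 0.2265, 0.167, -3) -> [ 90.6 -74.5   0. ] mm [ 0.   0.  -4.5] deg
(0.461, 0.2265, 0.095, -3) -> [ 0.  0. 72.] mm [0. 0. 0.] deg
```

>>> servo_tool(
  series="0 0 -0.008 0 0 0 1; 0 0 -0.025 0 0 0 1; 0 0 -0.045 0 0 0 1; 0 0 -0.062 0 0 0 1; 0 0 -0.07 0 0 0 1",
)

```text
clock: 10.45
position: [0.5846, 0.0262, 0.1641]
ee_rot: [0.001, 0.776, 0.63, 0.001]
contact_force: [0.0, 0.2, -1.8]
width: 0.0212
gripper_force: 35.7
```

>>> servo_tool(
  series="0.01 -0.01 -0.001 0 0 -0.5 1; 0.027 -0.026 -0.002 0 0 -1 1; 0.047 -0.045 -0.003 0 0 -2 1; 0.067 -0.064 -0.003 0 0 -3.5 1; 0.0855 -0.0815 -0.003 0 0 -4.5 1",
)

```text
clock: 10.95
position: [0.5192, 0.1282, 0.1641]
ee_rot: [-0.001, 0.751, 0.661, -0.001]
contact_force: [-0.7, 0.3, -2.1]
width: 0.0209
gripper_force: 35.8
```

>>> servo_tool(
  series="0.025 -0.02 0 0 0 -1 1; 0.05 -0.041 0 0 0 -2.5 1; 0.075 -0.062 0 0 0 -4 1; 0.0905 -0.0745 0 0 0 -4.5 1; 0.0905 -0.0745 0 0 0 -4.5 1",
)

```text
clock: 11.45
position: [0.456, 0.2281, 0.1642]
ee_rot: [-0.001, 0.723, 0.691, -0.001]
contact_force: [-0.3, -0.8, -1.4]
width: 0.0213
gripper_force: 35.8
```

>>> servo_tool(
  series="0 0 0 0 0 0 1; 0 0 0 0 0 0 1",
)

```text
clock: 11.65
position: [0.4594, 0.2255, 0.1649]
ee_rot: [0.0, 0.725, 0.689, -0.0]
contact_force: [0.1, -0.3, -1.2]
width: 0.0212
gripper_force: 35.8
```

```bash
python3 - <<'E'
from h import *
c=eyes.camera_info('wrist');st=manip.get_state();print(st['position'],st['contact_force'])
save('wrist','w8.png',None,1.2)
plan([(.461,.2265,.095,-3)])
E
```

```text
[0.4593595  0.22551281 0.16486482] [ 0.0630882  -0.34481305 -1.17501615]
(0.461, 0.2265, 0.095, -3) -> [ 1.2  1.4 70. ] mm [-0.02  0.03  0.1 ] deg
```

View pics/w8.png

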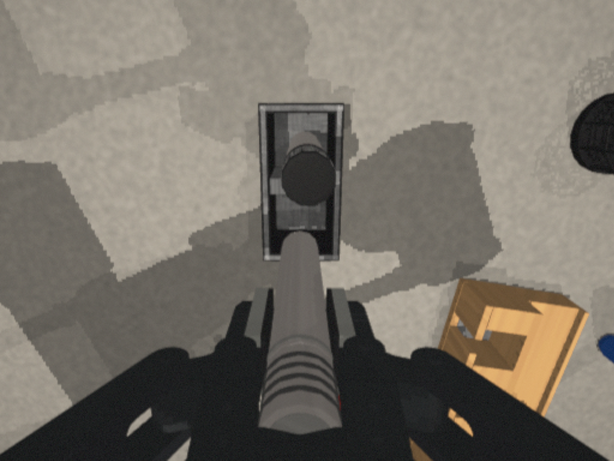

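Black mic parked upright, head at (308,177). The caddy rim corners are (260,104), (342,104), (337,260) and (264,260). I compute the -y cell centre from them.

```bash
python3 - <<'E'
from h import *
c=eyes.camera_info('wrist')
P=np.array([onz(c,np.array(u)/1.2,.06) for u in [(260,104),(342,104),(337,260),(264,260)]]);m=P.mean(0);print(P.round(4),m)
y=(P[0]+P[1]-P[2]-P[3]);y/=np.linalg.norm(y);print('cells',m+.025*y,m-.025*y)
E
```

```text
[[0.4395 0.3065 0.06  ]
 [0.4887 0.304  0.06  ]
 [0.4835 0.2036 0.06  ]
 [0.4341 0.2061 0.06  ]] [0.46146543 0.25509187 0.06      ]
cells [0.46278293 0.28005713 0.06      ] [0.46014793 0.23012661 0.06      ]
```

>>> servo_tool(
  series="0.003 0.001 0.01 0 0 0 1; 0.003 0.001 0.03 0 0 0 1; 0.003 0.001 0.048 0 0 0 1; 0.003 0.001 0.062 0 0 0 1; 0.003 0.001 0.067 0 0 0 1",
)

```text
clock: 12.2
position: [0.4597, 0.2281, 0.0962]
ee_rot: [-0.001, 0.725, 0.689, -0.002]
contact_force: [-0.4, -0.4, -1.1]
width: 0.0209
gripper_force: 35.8
```

>>> servo_tool(
  series="0 0 0 0 0 0 1; 0 0 0.001 0 0 0 1; 0 0 0.002 0 0 0 1; 0 0 0.003 0 0 0 1; 0 0 0.004 0 0 0 1",
)

```text
clock: 12.7
position: [0.4609, 0.2291, 0.0947]
ee_rot: [0.0, 0.725, 0.689, 0.0]
contact_force: [-0.3, -0.3, -2.2]
width: 0.0212
gripper_force: 35.8
```

>>> servo_tool(
  series="0 0 0.0005 0 0 0 1; 0 0 0.001 0 0 0 1; 0 0 0.001 0 0 0 1",
)

```text
clock: 13.0
position: [0.4606, 0.229, 0.0933]
ee_rot: [-0.0, 0.725, 0.689, 0.0]
contact_force: [0.2, -0.3, -0.8]
width: 0.0213
gripper_force: 35.8
```

>>> servo_tool(
  series="0 0 0.0005 0 0 0 1; 0 0 0.001 0 0 0 1; 0 0 0.0015 0 0 0 1; 0 0 0.0018 0 0 0 1; 0 0 0.0018 0 0 0 1",
)

```text
clock: 13.5
position: [0.4606, 0.229, 0.0919]
ee_rot: [0.0, 0.725, 0.689, 0.0]
contact_force: [-1.0, -0.8, 2.9]
width: 0.0212
gripper_force: 36.3
```

>>> servo_tool(
  series="0 0 0 0 0 0 0.8; 0 0 0 0 0 0 0.7; 0 0 0 0 0 0 0.6; 0 0 0 0 0 0 0.5; 0 0 0 0 0 0 0.3",
)

```text
clock: 14.0
position: [0.4607, 0.229, 0.0914]
ee_rot: [-0.0, 0.725, 0.689, 0.0]
contact_force: [-0.1, -0.8, -0.4]
width: 0.0557
gripper_force: 0.0
```

>>> servo_tool(
  series="0 0 0 0 0 0 0.3; 0 0 -0.03 0 0 0 0.3; 0 0 -0.06 0 0 0 0.3; 0 0 -0.09 0 0 0 0.3; 0 0 -0.108 0 0 0 0.3",
)

```text
clock: 14.5
position: [0.4616, 0.2293, 0.2019]
ee_rot: [0.001, 0.725, 0.689, 0.002]
contact_force: [0.4, 0.2, -0.4]
width: 0.0596
gripper_force: 0.0
```

```bash
python3 - <<'E'
from h import *
st=manip.get_state();print(st['position'],st['contact_force'])
plan([(.51,.17,.2,25),(.57,.105,.2,53),(.628,.042,.2,78),(.628,.042,.044,78)])
save('side','s9.png',(240,150,330,350),3)
E
```

```text
[0.46156334 0.22929908 0.20190507] [ 0.43248396  0.21529265 -0.39413007]
(0.51, 0.17, 0.2, 25) -> [-56.8  51.3   2. ] mm [  0.2   -0.03 -27.86] deg
(0.57, 0.105, 0.2, 53) -> [-84.3  26.9   0. ] mm [  0.   0. -28.] deg
(0.628, 0.042, 0.2, 78) -> [-84.2 -15.4   0. ] mm [  0.   0. -25.] deg
(0.628, 0.042, 0.044, 78) -> [  0.   0. 156.] mm [0. 0. 0.] deg
```

>>> servo_tool(
  series="-0.014 0.013 0 0 0 -7 0.3; -0.029 0.026 0.001 0 0 -14 0.3; -0.043 0.038 0.002 0 0 -21 0.3; -0.057 0.051 0.002 0 0 -28 0.3",
)

```text
clock: 14.95
position: [0.5085, 0.1689, 0.1965]
ee_rot: [-0.001, 0.534, 0.845, -0.0]
contact_force: [0.2, 0.5, -0.9]
width: 0.0594
gripper_force: 0.0
```

>>> servo_tool(
  series="-0.021 0.007 0 0 0 -7 0.3; -0.042 0.013 0 0 0 -14 0.3; -0.063 0.02 0 0 0 -21 0.3; -0.084 0.027 0 0 0 -28 0.3",
)

```text
clock: 15.35
position: [0.569, 0.1042, 0.1965]
ee_rot: [-0.001, 0.314, 0.949, -0.0]
contact_force: [-0.6, 0.3, -0.1]
width: 0.0597
gripper_force: 0.0
```

>>> servo_tool(
  series="-0.021 -0.004 0 0 0 -7 0.3; -0.042 -0.008 0 0 0 -14 0.3; -0.063 -0.012 0 0 0 -20 0.3; -0.084 -0.015 0 0 0 -25 0.3; -0.084 -0.015 0 0 0 -25 0.3",
)

```text
clock: 15.85
position: [0.6286, 0.0405, 0.1961]
ee_rot: [0.0, 0.104, 0.995, -0.0]
contact_force: [-0.7, 0.8, -0.3]
width: 0.0597
gripper_force: 0.0
```

>>> servo_tool(
  series="0 0 0 0 0 0 0.3; 0 0 0 0 0 0 0.3",
)

```text
clock: 16.05
position: [0.6261, 0.0432, 0.1969]
ee_rot: [-0.001, 0.104, 0.995, 0.0]
contact_force: [0.2, -0.4, 0.2]
width: 0.0593
gripper_force: 0.0
```

```bash
python3 - <<'E'
from h import *
import json
c=eyes.camera_info('wrist');save('wrist','w10.png')
json.dump({k:(v.tolist() if hasattr(v,'tolist') else v) for k,v in c.items()},open('w10.json','w'))
im=cv2.imread('pics/raw_w10.png').astype(int)
m=((im[:,:,2]>1.35*im[:,:,1])&(im[:,:,2]>1.7*im[:,:,0])&(im[:,:,2]>60)&(im[:,:,1]<1.75*im[:,:,0])).astype(np.uint8)
n,l,s,ce=cv2.connectedComponentsWithStats(m)
for i in range(1,n):
    if s[i,4]>60: print(s[i],ce[i],im[l==i].mean(0))
print('pred top',proj(c,(.6283,.0421,.073)),'bottom',proj(c,(.6283,.0421,.028)))
plan([(.628,.042,.044,78)])
E
```

```text
[ 214    0   36   40 1033] [234.37366893  16.51887706] [19.73959342 21.22652469 93.04549855]
[233 164  32  41 970] [248.47628866 184.30309278] [ 57.12061856  93.20412371 149.26082474]
[488 310  15  18 211] [494.81516588 318.36966825] [ 26.27014218  30.74881517 132.31279621]
pred top [248.60000286 189.41803555] bottom [248.72025041 176.31546451]
(0.628, 0.042, 0.044, 78) -> [ -2.2  -0.9 153.2] mm [ 0.02 -0.07  0.14] deg
```

>>> servo_tool(
  series="-0.002 -0.001 0.03 0 0 0 0.3; -0.002 -0.001 0.065 0 0 0 0.3; -0.002 -0.001 0.1 0 0 0 0.3; -0.002 -0.001 0.125 0 0 0 0.3; -0.002 -0.001 0.14 0 0 0 0.3",
)

```text
clock: 16.6
position: [0.6266, 0.0421, 0.0552]
ee_rot: [-0.002, 0.103, 0.995, 0.0]
contact_force: [0.0, -1.3, 0.9]
width: 0.0598
gripper_force: 0.0
```

>>> servo_tool(
  series="0 0 0.005 0 0 0 0.3; 0 0 0.01 0 0 0 0.3; 0 0 0.01 0 0 0 0.3",
)

```text
clock: 16.9
position: [0.6289, 0.0415, 0.0479]
ee_rot: [0.0, 0.103, 0.995, 0.0]
contact_force: [-0.4, -0.5, 0.3]
width: 0.0598
gripper_force: 0.0
```

>>> servo_tool(
  series="0 0 0 0 0 0 0.5; 0 0 0 0 0 0 0.7; 0 0 0 0 0 0 1; 0 0 0 0 0 0 1; 0 0 0 0 0 0 1",
)

```text
clock: 17.4
position: [0.6295, 0.0412, 0.0486]
ee_rot: [0.001, 0.103, 0.995, 0.0]
contact_force: [0.6, 0.5, 6.6]
width: 0.0245
gripper_force: 39.5
```

```bash
python3 - <<'E'
from h import *
print(manip.get_state()['qpos'])
plan([(.629,.042,.15,78),(.55,-.10,.16,78),(.4414,-.302,.14,78)])
E
```

```text
[-4.50323633e-02  5.01127697e-01  1.63305033e+00  2.15866827e-04
  1.00553811e+00 -1.40888138e+00]
(0.629, 0.042, 0.15, 78) -> [   0.4    0.8 -101.4] mm [0.03 0.1  0.14] deg
(0.55, -0.1, 0.16, 78) -> [  47.8 -155.3  -10. ] mm [0. 0. 0.] deg
(0.4414, -0.302, 0.14, 78) -> [  64.2 -220.2   20. ] mm [0. 0. 0.] deg
```

>>> servo_tool(
  series="0 0 -0.01 0 0 0 1; 0 0 -0.035 0 0 0 1; 0 0 -0.065 0 0 0 1; 0 0 -0.09 0 0 0 1; 0 0 -0.102 0 0 0 1",
)

```text
clock: 17.9
position: [0.63, 0.0411, 0.1522]
ee_rot: [0.002, 0.103, 0.995, 0.0]
contact_force: [0.4, -0.3, -0.7]
width: 0.0243
gripper_force: 39.5
```

>>> servo_tool(
  series="0.007 -0.02 -0.002 0 0 0 1; 0.017 -0.05 -0.004 0 0 0 1; 0.028 -0.085 -0.007 0 0 0 1; 0.038 -0.12 -0.01 0 0 0 1; 0.048 -0.155 -0.01 0 0 0 1",
)

```text
clock: 18.4
position: [0.5489, -0.1016, 0.1592]
ee_rot: [-0.0, 0.103, 0.995, 0.0]
contact_force: [0.8, -0.4, -0.9]
width: 0.0246
gripper_force: 39.5
```

>>> servo_tool(
  series="0.013 -0.045 0.003 0 0 0 1; 0.026 -0.09 0.006 0 0 0 1; 0.039 -0.135 0.01 0 0 0 1; 0.052 -0.178 0.015 0 0 0 1; 0.064 -0.218 0.02 0 0 0 1",
)

```text
clock: 18.9
position: [0.4409, -0.3022, 0.1388]
ee_rot: [-0.0, 0.104, 0.995, 0.0]
contact_force: [0.5, -0.5, -1.2]
width: 0.0246
gripper_force: 39.5
```

>>> servo_tool(
  series="0 0 0 0 0 0 1; 0 0 0 0 0 0 1",
)

```text
clock: 19.1
position: [0.4416, -0.3011, 0.1388]
ee_rot: [-0.001, 0.105, 0.995, 0.001]
contact_force: [0.7, 0.5, -1.1]
width: 0.0247
gripper_force: 39.6
```

```bash
python3 - <<'E'
from h import *
import json
c=eyes.camera_info('wrist');st=manip.get_state();print(st['position'],st['contact_force'],st['width'])
save('wrist','w11.png',(160,110,340,250),4.2)
json.dump({k:(v.tolist() if hasattr(v,'tolist') else v) for k,v in c.items()},open('w11.json','w'))
for p in [(.4414,-.302,.048),(.4414,-.302,.022),tuple(st['position'][:2])+(.12,)]: print((proj(c,p)-[160,110])*4.2)
E
```

```text
[ 0.44162402 -0.30113239  0.13875194] [ 0.73424047  0.50923075 -1.1053067 ] 0.02473389996827025
[369.54814599 373.48251387]
[369.96171198 332.07471883]
[374.71506319 548.76255915]
```

View pics/w11.png

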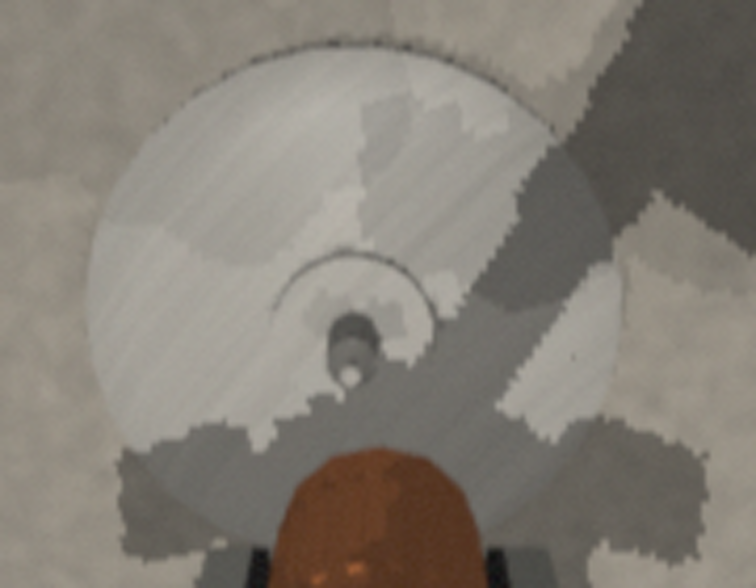

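```bash
python3 - <<'E'
from h import *
import json
c=json.load(open('w11.json'));f=lambda p:np.array(p)/4.2+[160,110]
tip=onz(c,f((351,375)),.048);print('tip',tip, 'base axis at boss',onz(c,f((353,323)),.022), 'disc', [onz(c,f(p),.012).round(4) for p in((88,300),(622,300))])
st=manip.get_state();p=st['position'];r=rot(st['ee_rot'])
far=onz(c,f((378,447)),p[2]-.0206);print('adaptor far edge in tool',r.inv().apply(far-p),'-> axis x',r.inv().apply(far-p)[0]+.013)
for s in((272,560),(484,560)): print(r.inv().apply(onz(c,f(s),p[2]-.0206)-p))
print('stud tip in tool',r.inv().apply(tip-p))
E
```

```text
tip [ 0.4409862  -0.30531783  0.048     ] base axis at boss [ 0.43887701 -0.30488022  0.022     ] disc [array([ 0.4257, -0.3574,  0.012 ]), array([ 0.4483, -0.251 ,  0.012 ])]
adaptor far edge in tool [ 0.01390027 -0.00047153  0.02061215] -> axis x 0.026900266687337304
[-0.0019455  -0.01438599  0.02057692]
[-0.00200606  0.01340978  0.02061805]
stud tip in tool [ 0.00010527 -0.00524764  0.09098998]
```

Stud tip at (351,375) in the crop, so it lies 5 mm along tool -y from the TCP. Adaptor axis at (378,~510). Correct and lower.

>>> servo_tool(
  series="-0.001 -0.0045 0.01 0 0 0 1; -0.001 -0.0045 0.03 0 0 0 1; -0.001 -0.0045 0.048 0 0 0 1; -0.001 -0.0045 0.058 0 0 0 1; -0.001 -0.0045 0.06 0 0 0 1",
)

```text
clock: 19.65
position: [0.4423, -0.304, 0.0779]
ee_rot: [-0.001, 0.102, 0.995, 0.001]
contact_force: [-0.1, 0.5, -0.4]
width: 0.0249
gripper_force: 39.6
```

>>> servo_tool(
  series="0 0 0 0 0 0 1; 0 0 0.003 0 0 0 1; 0 0 0.007 0 0 0 1; 0 0 0.011 0 0 0 1; 0 0 0.015 0 0 0 1",
)

```text
clock: 20.15
position: [0.4426, -0.3056, 0.0644]
ee_rot: [0.0, 0.103, 0.995, -0.0]
contact_force: [-0.5, 0.6, -1.6]
width: 0.0247
gripper_force: 39.6
```

>>> servo_tool(
  series="0.0005 0.0005 0.003 0 0 0 1; 0.0005 0.0005 0.006 0 0 0 1; 0.0005 0.0005 0.009 0 0 0 1; 0.0005 0.0005 0.012 0 0 0 1; 0.0005 0.0005 0.014 0 0 0 1",
)

```text
clock: 20.65
position: [0.4421, -0.3048, 0.0501]
ee_rot: [-0.0, 0.103, 0.995, 0.0]
contact_force: [0.0, -0.2, -0.8]
width: 0.0247
gripper_force: 39.6
```

>>> servo_tool(
  series="0 0 0.001 0 0 0 1; 0 0 0.002 0 0 0 1; 0 0 0.003 0 0 0 1; 0 0 0.004 0 0 0 1; 0 0 0.005 0 0 0 1",
)

```text
clock: 21.15
position: [0.4422, -0.3049, 0.0455]
ee_rot: [0.0, 0.103, 0.995, 0.0]
contact_force: [-0.8, 0.3, -0.8]
width: 0.0246
gripper_force: 39.6
```

>>> servo_tool(
  series="0 0 0.001 0 0 0 1; 0 0 0.002 0 0 0 1; 0 0 0.003 0 0 0 1; 0 0 0.0035 0 0 0 1; 0 0 0.0035 0 0 0 1",
)

```text
clock: 21.65
position: [0.4422, -0.3049, 0.0426]
ee_rot: [0.0, 0.103, 0.995, -0.0]
contact_force: [-0.6, 0.9, 4.8]
width: 0.0247
gripper_force: 40.1
```

>>> servo_tool(
  series="0 0 0.0005 0 0 0 0.75; 0 0 0.0005 0 0 0 0.65; 0 0 0.0005 0 0 0 0.5; 0 0 0.0005 0 0 0 0.3; 0 0 0.0005 0 0 0 0.3",
)

```text
clock: 22.15
position: [0.4422, -0.3048, 0.0412]
ee_rot: [-0.0, 0.103, 0.995, 0.0]
contact_force: [0.9, 0.1, 0.5]
width: 0.0597
gripper_force: 0.0
```

>>> servo_tool(
  series="0 0 -0.02 0 0 0 0.3; 0 0 -0.05 0 0 0 0.3; 0 0 -0.09 0 0 0 0.3; 0 0 -0.13 0 0 0 0.3; 0 0 -0.155 0 0 0 0.3",
)

```text
clock: 22.65
position: [0.4431, -0.3056, 0.1995]
ee_rot: [0.002, 0.103, 0.995, -0.001]
contact_force: [-0.5, -0.6, 0.2]
width: 0.0598
gripper_force: 0.0
```

```bash
python3 - <<'E'
from h import *
import json
c=eyes.camera_info('wrist')
st=manip.get_state();print(st['position'],st['contact_force'],st['width'],st['qpos'])
save('wrist','w12.png')
im=cv2.imread('pics/raw_w12.png').astype(int)
m=((im[:,:,2]>1.35*im[:,:,1])&(im[:,:,2]>1.7*im[:,:,0])&(im[:,:,2]>60)).astype(np.uint8)
n,l,s,ce=cv2.connectedComponentsWithStats(m)
for i in range(1,n):
    if s[i,4]>60: print(s[i],ce[i])
print('pred top',proj(c,(.441,-.305,.067)),'bottom',proj(c,(.441,-.305,.022)))
save('side','s12.png')
im=cv2.imread('pics/raw_s12.png').astype(int)
m=((im[:,:,2]>1.35*im[:,:,1])&(im[:,:,2]>1.7*im[:,:,0])&(im[:,:,2]>60)).astype(np.uint8);m[:80]=0
n,l,s,ce=cv2.connectedComponentsWithStats(m)
for i in range(1,n):
    if s[i,4]>30: print('side',s[i],ce[i])
k=eyes.camera_info('side');print(proj(k,(.441,-.305,.067)),proj(k,(.441,-.305,.022)))
# montage of all checks
a=cv2.imread('pics/raw_w12.png')[60:300,130:380];b=cv2.imread('pics/raw_s12.png')
t=eyes.get_image('top')[:,:,::-1]
M=np.zeros((600,800,3),np.uint8)
A=cv2.resize(a,None,fx=1.5,fy=1.5);M[:A.shape[0],:A.shape[1]]=A
B=cv2.resize(b[95:150,300:380],None,fx=5,fy=5,interpolation=2);M[:275,390:790]=B
C=cv2.resize(b[200:350,240:340],None,fx=2,fy=2);M[290:590,390:590]=C
cv2.imwrite('pics/m12.png',M)
E
```

```text
[ 0.44305157 -0.30564661  0.19948408] [-0.49721024 -0.63007164  0.20587119] 0.05977222232441946 [-7.33233798e-01  2.38905636e-01  1.63837250e+00  6.92362415e-05
  1.26022818e+00 -2.09711713e+00]
[496  18  16  23 295] [504.40338983  29.50169492]
[237 158  29  37 790] [250.62025316 176.21012658]
pred top [249.90356961 180.8954335 ] bottom [249.95181622 168.94075609]
side [    0    80   161   228 14810] [ 57.42390277 162.91931128]
side [218 101  30  16 232] [232.73706897 108.69827586]
side [329 104  12  21 194] [334.85051546 113.84536082]
side [286 167  16  66 710] [293.12535211 198.66760563]
side [359 182   8   7  50] [362.38 185.1 ]
side [ 71 265  11   9  75] [ 76.37333333 269.06666667]
[336.54232118 105.22554371] [334.5329876  120.96335354]
```

The numbers confirm the fit. The side blob spans rows 104–125 (predicted about 102–125) and the wrist blob's rim ends at 195 (predicted 196), so the adaptor is upright and fully down. Next, back to the plain mic.

```bash
python3 - <<'E'
from h import *
plan([(.42,-.12,.21,53),(.42,.06,.21,24),(.4606,.229,.21,-3),(.4606,.229,.0925,-3)])
E
```

```text
(0.42, -0.12, 0.21, 53) -> [ 60.6 176.9 -12.4] mm [-0.07  0.23 25.14] deg
(0.42, 0.06, 0.21, 24) -> [108.3 143.8   0. ] mm [ 0.  0. 29.] deg
(0.4606, 0.229, 0.21, -3) -> [137.9 105.8   0. ] mm [ 0.  0. 27.] deg
(0.4606, 0.229, 0.0925, -3) -> [  0.    0.  117.5] mm [0. 0. 0.] deg
```

>>> servo_tool(
  series="0.01 0.03 -0.01 0 0 4 0.3; 0.025 0.07 -0.012 0 0 10 0.3; 0.039 0.112 -0.012 0 0 16 0.3; 0.052 0.15 -0.012 0 0 21 0.3; 0.061 0.177 -0.012 0 0 25 0.3",
)

```text
clock: 23.3
position: [0.4168, -0.1163, 0.2066]
ee_rot: [-0.002, 0.317, 0.948, 0.001]
contact_force: [0.0, -0.6, -0.4]
width: 0.0598
gripper_force: 0.0
```

>>> servo_tool(
  series="0.022 0.029 0 0 0 6 0.3; 0.044 0.058 0 0 0 12 0.3; 0.066 0.087 0 0 0 18 0.3; 0.088 0.116 0 0 0 24 0.3; 0.108 0.144 0 0 0 29 0.3",
)

```text
clock: 23.8
position: [0.4173, 0.0624, 0.2067]
ee_rot: [-0.002, 0.545, 0.838, -0.001]
contact_force: [0.6, -1.1, -0.4]
width: 0.0594
gripper_force: 0.0
```

>>> servo_tool(
  series="0.032 0.025 0 0 0 6 0.3; 0.064 0.049 0 0 0 12 0.3; 0.096 0.074 0 0 0 19 0.3; 0.12 0.092 0 0 0 24 0.3; 0.138 0.106 0 0 0 27 0.3",
)

```text
clock: 24.3
position: [0.4582, 0.2319, 0.2063]
ee_rot: [-0.001, 0.725, 0.689, -0.002]
contact_force: [-0.2, -0.4, 0.4]
width: 0.0598
gripper_force: 0.0
```

>>> servo_tool(
  series="0 0 0 0 0 0 0.3; 0 0 0 0 0 0 0.3; 0 0 0 0 0 0 0.3",
)

```text
clock: 24.6
position: [0.4582, 0.2291, 0.2075]
ee_rot: [-0.0, 0.725, 0.689, -0.001]
contact_force: [0.2, 0.4, -0.2]
width: 0.0595
gripper_force: 0.0
```

```bash
python3 - <<'E'
from h import *
st=manip.get_state();print(st['position'])
plan([(.4606,.229,.0925,-3)])
c=eyes.camera_info('wrist')
print(proj(c,(.4606,.229,.156)),proj(c,(.4652,.2757,.156)))
save('wrist','w13.png')
E
```

```text
[0.45824928 0.22905662 0.20747939]
(0.4606, 0.229, 0.0925, -3) -> [  0.2   2.6 115. ] mm [-0.13  0.08  0.14] deg
[254.06100068 217.43118245] [258.20292888 144.13832725]
```

>>> servo_tool(
  series="0 0.0025 0.015 0 0 0 0.3; 0 0.0025 0.045 0 0 0 0.3; 0 0.0025 0.075 0 0 0 0.3; 0 0.0025 0.1 0 0 0 0.3; 0 0.0025 0.115 0 0 0 0.3",
)

```text
clock: 25.15
position: [0.4603, 0.2284, 0.0917]
ee_rot: [-0.001, 0.725, 0.689, -0.001]
contact_force: [-0.2, -0.8, 0.3]
width: 0.0599
gripper_force: 0.0
```

>>> servo_tool(
  series="0 0 0 0 0 0 0.4; 0 0 0 0 0 0 0.6; 0 0 0 0 0 0 0.8; 0 0 0 0 0 0 1; 0 0 0 0 0 0 1",
)

```text
clock: 25.65
position: [0.4624, 0.2301, 0.0948]
ee_rot: [0.001, 0.725, 0.689, 0.001]
contact_force: [-0.4, 0.1, 5.0]
width: 0.0211
gripper_force: 39.2
```

>>> servo_tool(
  series="0 0 0 0 0 0 1; 0 0 0 0 0 0 1",
)

```text
clock: 25.85
position: [0.4625, 0.2302, 0.0948]
ee_rot: [0.001, 0.724, 0.689, 0.001]
contact_force: [-1.3, -1.4, 6.1]
width: 0.0209
gripper_force: 39.3
```

```bash
python3 - <<'E'
from h import *
st=manip.get_state();print(st['position'],st['contact_force'])
p=st['position']
plan([(p[0],p[1],.167,-3),(.523,.127,.17,-7.5),(.585,.0264,.17,-12),(.585,.0264,.1,-12)])
E
```

```text
[0.46245774 0.23020074 0.09477285] [-1.26011878 -1.40598717  6.13906416]
(np.float64(0.46245773598628703), np.float64(0.2302007357907338), 0.167, -3) -> [  0.    0.2 -72.2] mm [ 0.14 -0.04  0.16] deg
(0.523, 0.127, 0.17, -7.5) -> [-99.9  65.9  -3. ] mm [0.  0.  4.5] deg
(0.585, 0.0264, 0.17, -12) -> [-91.6  74.6   0. ] mm [0.  0.  4.5] deg
(0.585, 0.0264, 0.1, -12) -> [ 0.  0. 70.] mm [0. 0. 0.] deg
```

>>> servo_tool(
  series="0 0 -0.008 0 0 0 1; 0 0 -0.025 0 0 0 1; 0 0 -0.045 0 0 0 1; 0 0 -0.062 0 0 0 1; 0 0 -0.072 0 0 0 1",
)

```text
clock: 26.35
position: [0.4621, 0.2303, 0.167]
ee_rot: [0.0, 0.724, 0.689, 0.001]
contact_force: [0.3, 0.2, -2.1]
width: 0.0213
gripper_force: 39.3
```

>>> servo_tool(
  series="-0.012 0.008 -0.001 0 0 0.5 1; -0.032 0.021 -0.002 0 0 1.5 1; -0.055 0.036 -0.003 0 0 2.5 1; -0.078 0.052 -0.003 0 0 3.5 1; -0.1 0.066 -0.003 0 0 4.5 1",
)

```text
clock: 26.85
position: [0.5229, 0.1248, 0.1675]
ee_rot: [-0.0, 0.751, 0.66, -0.001]
contact_force: [1.0, 0.5, -0.9]
width: 0.0213
gripper_force: 39.3
```

>>> servo_tool(
  series="-0.022 0.018 0 0 0 1 1; -0.045 0.037 0 0 0 2 1; -0.068 0.056 0 0 0 3.5 1; -0.084 0.069 0 0 0 4.5 1; -0.091 0.075 0 0 0 4.5 1",
)

```text
clock: 27.35
position: [0.5859, 0.0247, 0.1675]
ee_rot: [-0.0, 0.777, 0.629, -0.001]
contact_force: [-0.9, 0.4, -0.7]
width: 0.0211
gripper_force: 39.3
```

>>> servo_tool(
  series="0 0 0 0 0 0 1; 0 0 0 0 0 0 1; 0 0 0 0 0 0 1",
)

```text
clock: 27.65
position: [0.5844, 0.0281, 0.1684]
ee_rot: [-0.001, 0.776, 0.631, -0.0]
contact_force: [0.3, 0.4, -1.3]
width: 0.0208
gripper_force: 39.3
```

```bash
python3 - <<'E'
from h import *
st=manip.get_state();print(st['position'],st['contact_force'])
plan([(.5857,.027,.102,-12)])
save('wrist','w14.png')
E
```

```text
[0.58443698 0.02812189 0.16843144] [ 0.27638261  0.39266128 -1.28609024]
(0.5857, 0.027, 0.102, -12) -> [-0.9  1.5 66.4] mm [-0.06 -0.03  0.21] deg
```

>>> servo_tool(
  series="-0.001 0.0015 0.008 0 0 0 1; -0.001 0.0015 0.018 0 0 0 1; -0.001 0.0015 0.026 0 0 0 1; -0.001 0.0015 0.033 0 0 0 1; -0.001 0.0015 0.04 0 0 0 1",
)

```text
clock: 28.2
position: [0.5863, 0.0258, 0.1275]
ee_rot: [-0.0, 0.776, 0.63, -0.0]
contact_force: [-0.1, 0.6, -1.5]
width: 0.0212
gripper_force: 39.3
```

>>> servo_tool(
  series="0 0 0.007 0 0 0 1; 0 0 0.014 0 0 0 1; 0 0 0.02 0 0 0 1; 0 0 0.025 0 0 0 1; 0 0 0.027 0 0 0 1",
)

```text
clock: 28.7
position: [0.5863, 0.0257, 0.1009]
ee_rot: [-0.0, 0.776, 0.63, -0.0]
contact_force: [0.5, 0.1, -0.4]
width: 0.0209
gripper_force: 39.3
```

>>> servo_tool(
  series="0 0 0 0 0 0 1; 0 0 0.001 0 0 0 1; 0 0 0.002 0 0 0 1; 0 0 0.003 0 0 0 1; 0 0 0.003 0 0 0 1",
)

```text
clock: 29.2
position: [0.5865, 0.0257, 0.0985]
ee_rot: [-0.0, 0.776, 0.63, 0.0]
contact_force: [-0.5, 0.5, -1.5]
width: 0.0212
gripper_force: 39.3
```

>>> servo_tool(
  series="0 0 0.0005 0 0 0 1; 0 0 0.001 0 0 0 1; 0 0 0.0015 0 0 0 1; 0 0 0.002 0 0 0 1; 0 0 0.002 0 0 0 1",
)

```text
clock: 29.7
position: [0.5866, 0.0257, 0.0968]
ee_rot: [0.0, 0.776, 0.63, 0.0]
contact_force: [-0.6, -0.2, 0.4]
width: 0.0214
gripper_force: 39.5
```

>>> servo_tool(
  series="0 0 0.0003 0 0 0 1; 0 0 0.0003 0 0 0 0.7; 0 0 0.0003 0 0 0 0.6; 0 0 0.0003 0 0 0 0.45; 0 0 0.0003 0 0 0 0.3",
)

```text
clock: 30.2
position: [0.5866, 0.0257, 0.096]
ee_rot: [-0.0, 0.776, 0.63, -0.0]
contact_force: [0.2, -0.1, 0.7]
width: 0.059
gripper_force: 0.0
```

>>> servo_tool(
  series="0 0 0 0 0 0 0.3; 0 0 -0.03 0 0 0 0.3; 0 0 -0.06 0 0 0 0.3; 0 0 -0.09 0 0 0 0.3; 0 0 -0.108 0 0 0 0.3",
)

```text
clock: 30.7
position: [0.5876, 0.0256, 0.2067]
ee_rot: [0.001, 0.776, 0.63, 0.001]
contact_force: [-0.8, -0.4, -0.3]
width: 0.0599
gripper_force: 0.0
```

```bash
python3 - <<'E'
from h import *
st=manip.get_state();print(st['position'],st['contact_force'])
save('wrist','w15.png')
plan([(.525,.15,.207,-7.5),(.4652,.2757,.207,-3),(.4652,.2757,.0925,-3)])
E
```

```text
[0.58755309 0.0256496  0.2067403 ] [-0.79232002 -0.36961968 -0.27267226]
(0.525, 0.15, 0.207, -7.5) -> [108.6 -88.1   1.7] mm [ 0.47 -0.05 -4.35] deg
(0.4652, 0.2757, 0.207, -3) -> [116.8 -75.7   0. ] mm [ 0.   0.  -4.5] deg
(0.4652, 0.2757, 0.0925, -3) -> [  0.    0.  114.5] mm [0. 0. 0.] deg
```

>>> servo_tool(
  series="0.015 -0.012 0 0 0 -0.5 0.3; 0.039 -0.032 0 0 0 -1.5 0.3; 0.064 -0.052 0 0 0 -2.5 0.3; 0.088 -0.071 0 0 0 -3.5 0.3; 0.1085 -0.088 0 0 0 -4.5 0.3",
)

```text
clock: 31.25
position: [0.5201, 0.152, 0.2024]
ee_rot: [-0.001, 0.751, 0.661, -0.001]
contact_force: [0.8, -0.2, 0.2]
width: 0.0597
gripper_force: 0.0
```

>>> servo_tool(
  series="0.03 -0.019 0 0 0 -1 0.3; 0.06 -0.038 0 0 0 -2 0.3; 0.088 -0.057 0 0 0 -3.5 0.3; 0.108 -0.07 0 0 0 -4.5 0.3; 0.117 -0.0755 0 0 0 -4.5 0.3",
)

```text
clock: 31.75
position: [0.4599, 0.2776, 0.2026]
ee_rot: [-0.001, 0.724, 0.69, -0.001]
contact_force: [0.9, 0.3, -0.5]
width: 0.0598
gripper_force: 0.0
```

>>> servo_tool(
  series="0 0 0 0 0 0 0.3; 0 0 0 0 0 0 0.3; 0 0 0 0 0 0 0.3",
)

```text
clock: 32.05
position: [0.4632, 0.2747, 0.2039]
ee_rot: [0.0, 0.725, 0.689, -0.0]
contact_force: [0.2, -0.3, -0.5]
width: 0.0597
gripper_force: 0.0
```

```bash
python3 - <<'E'
from h import *
st=manip.get_state();print(st['position'],st['contact_force'])
plan([(.4652,.2757,.0925,-3)])
E
```

```text
[0.46321389 0.27471948 0.20391402] [ 0.22290318 -0.31556787 -0.52627914]
(0.4652, 0.2757, 0.0925, -3) -> [  1.2   1.9 111.4] mm [-0.01  0.04  0.07] deg
```

>>> servo_tool(
  series="0.001 0.002 0.015 0 0 0 0.3; 0.001 0.002 0.045 0 0 0 0.3; 0.001 0.002 0.075 0 0 0 0.3; 0.001 0.002 0.1 0 0 0 0.3; 0.001 0.002 0.111 0 0 0 0.3",
)

```text
clock: 32.55
position: [0.464, 0.2749, 0.0909]
ee_rot: [-0.001, 0.725, 0.689, -0.002]
contact_force: [-0.5, 0.3, 0.8]
width: 0.0596
gripper_force: 0.0
```

>>> servo_tool(
  series="0 0 0 0 0 0 0.4; 0 0 0 0 0 0 0.6; 0 0 0 0 0 0 0.8; 0 0 0 0 0 0 1; 0 0 0 0 0 0 1",
)

```text
clock: 33.05
position: [0.4658, 0.277, 0.0947]
ee_rot: [0.001, 0.724, 0.689, 0.001]
contact_force: [-0.6, -0.1, 6.3]
width: 0.021
gripper_force: 39.2
```

>>> servo_tool(
  series="0 0 0 0 0 0 1; 0 0 0 0 0 0 1",
)

```text
clock: 33.25
position: [0.4658, 0.277, 0.0947]
ee_rot: [0.001, 0.724, 0.689, 0.001]
contact_force: [-0.8, -0.7, 5.5]
width: 0.0212
gripper_force: 39.2
```

>>> servo_tool(
  series="0 0 -0.008 0 0 0 1; 0 0 -0.025 0 0 0 1; 0 0 -0.045 0 0 0 1; 0 0 -0.062 0 0 0 1; 0 0 -0.073 0 0 0 1",
)

```text
clock: 33.75
position: [0.4652, 0.2768, 0.1677]
ee_rot: [0.0, 0.724, 0.689, 0.001]
contact_force: [0.4, -1.0, -1.7]
width: 0.0213
gripper_force: 39.2
```

```bash
python3 - <<'E'
from h import *
st=manip.get_state();print(st['position'],st['contact_force'])
plan([(.53,.176,.17,-7.5),(.598,.0725,.17,-12)])
E
```

```text
[0.46524244 0.27681473 0.16772165] [ 0.37972451 -0.98717159 -1.73786352]
(0.53, 0.176, 0.17, -7.5) -> [-97.5  69.7  -2.2] mm [ 0.09 -0.05  4.65] deg
(0.598, 0.0725, 0.17, -12) -> [-93.7  80.9   0. ] mm [0.  0.  4.5] deg
```

>>> servo_tool(
  series="-0.012 0.009 -0.001 0 0 0.5 1; -0.032 0.022 -0.002 0 0 1.5 1; -0.055 0.038 -0.002 0 0 2.5 1; -0.077 0.055 -0.002 0 0 3.5 1; -0.0975 0.07 -0.002 0 0 4.5 1",
)

```text
clock: 34.25
position: [0.5304, 0.1735, 0.1672]
ee_rot: [-0.0, 0.751, 0.66, -0.001]
contact_force: [-0.7, 0.2, -0.9]
width: 0.0209
gripper_force: 39.3
```

>>> servo_tool(
  series="-0.022 0.019 0 0 0 1 1; -0.045 0.038 0 0 0 2 1; -0.068 0.058 0 0 0 3.5 1; -0.085 0.073 0 0 0 4.5 1; -0.093 0.08 0 0 0 4.5 1",
)

```text
clock: 34.75
position: [0.5982, 0.0703, 0.167]
ee_rot: [0.0, 0.777, 0.629, -0.001]
contact_force: [0.1, -0.3, -1.5]
width: 0.0209
gripper_force: 39.3
```

>>> servo_tool(
  series="0 0 0 0 0 0 1; 0 0 0 0 0 0 1; 0 0 0 0 0 0 1",
)

```text
clock: 35.05
position: [0.5965, 0.0742, 0.168]
ee_rot: [-0.001, 0.776, 0.631, -0.0]
contact_force: [0.0, 0.2, -0.6]
width: 0.0211
gripper_force: 39.3
```

```bash
python3 - <<'E'
from h import *
st=manip.get_state();print(st['position'],st['contact_force'])
plan([(.5965,.0734,.102,-12)])
save('wrist','w16.png')
E
```

```text
[0.59645538 0.07415929 0.16799745] [ 0.01543799  0.15979979 -0.55924533]
(0.5965, 0.0734, 0.102, -12) -> [-0.8  0.3 66. ] mm [-0.07 -0.02  0.2 ] deg
```

>>> servo_tool(
  series="0 0 0.008 0 0 0 1; 0 0 0.018 0 0 0 1; 0 0 0.026 0 0 0 1; 0 0 0.033 0 0 0 1; 0 0 0.04 0 0 0 1",
)

```text
clock: 35.6
position: [0.5971, 0.0733, 0.1272]
ee_rot: [-0.0, 0.776, 0.63, -0.0]
contact_force: [0.4, -0.5, -1.5]
width: 0.0211
gripper_force: 39.3
```

>>> servo_tool(
  series="0 0 0.007 0 0 0 1; 0 0 0.014 0 0 0 1; 0 0 0.02 0 0 0 1; 0 0 0.025 0 0 0 1; 0 0 0.027 0 0 0 1",
)

```text
clock: 36.1
position: [0.5971, 0.0732, 0.1005]
ee_rot: [-0.0, 0.776, 0.63, -0.0]
contact_force: [-0.2, 1.1, -1.5]
width: 0.0212
gripper_force: 39.3
```

>>> servo_tool(
  series="0 0 0 0 0 0 1; 0 0 0.001 0 0 0 1; 0 0 0.002 0 0 0 1; 0 0 0.003 0 0 0 1; 0 0 0.003 0 0 0 1",
)

```text
clock: 36.6
position: [0.5973, 0.0732, 0.0982]
ee_rot: [-0.0, 0.776, 0.63, 0.0]
contact_force: [0.4, 0.0, -2.3]
width: 0.0213
gripper_force: 39.3
```

>>> servo_tool(
  series="0 0 0.0005 0 0 0 1; 0 0 0.001 0 0 0 1; 0 0 0.0015 0 0 0 1; 0 0 0.002 0 0 0 1; 0 0 0.002 0 0 0 1",
)

```text
clock: 37.1
position: [0.5975, 0.0733, 0.0968]
ee_rot: [0.0, 0.776, 0.63, 0.0]
contact_force: [-1.6, 1.0, 3.3]
width: 0.0211
gripper_force: 39.8
```

>>> servo_tool(
  series="0 0 0.0002 0 0 0 1; 0 0 0.0002 0 0 0 1",
)

```text
clock: 37.3
position: [0.5975, 0.0733, 0.0967]
ee_rot: [0.0, 0.776, 0.63, 0.0]
contact_force: [-1.6, -0.3, 5.6]
width: 0.021
gripper_force: 40.0
```

Contact at the expected height, so release, back off and look at the result.

>>> servo_tool(
  series="0 0 0 0 0 0 0.75; 0 0 0 0 0 0 0.7; 0 0 0 0 0 0 0.6; 0 0 0 0 0 0 0.45; 0 0 0 0 0 0 0.3",
)

```text
clock: 37.8
position: [0.5973, 0.0732, 0.0957]
ee_rot: [-0.0, 0.776, 0.63, -0.0]
contact_force: [-0.3, 0.9, 0.5]
width: 0.0591
gripper_force: 0.0
```

>>> servo_tool(
  series="0 0 0 0 0 0 0.3; 0 0 -0.03 0 0 0 0.3; 0 0 -0.06 0 0 0 0.3; 0 0 -0.09 0 0 0 0.3; 0 0 -0.12 0 0 0 0.3",
)

```text
clock: 38.3
position: [0.5972, 0.0733, 0.2171]
ee_rot: [-0.0, 0.776, 0.63, -0.0]
contact_force: [1.0, 0.2, -0.7]
width: 0.0595
gripper_force: 0.0
```

>>> servo_tool(
  series="0.015 -0.04 -0.02 0 0 0 0.3; 0.025 -0.085 -0.03 0 0 0 0.3; 0.03 -0.13 -0.03 0 0 0 0.3; 0.03 -0.17 -0.03 0 0 0 0.3; 0.03 -0.2 -0.03 0 0 0 0.3",
)

```text
clock: 38.8
position: [0.405, 0.1442, 0.2461]
ee_rot: [-0.0, 0.776, 0.631, -0.0]
contact_force: [0.2, -0.2, 0.4]
width: 0.0596
gripper_force: 0.0
```

>>> servo_tool(
  series="0 0 0 0 0 0 0.3; 0 0 0 0 0 0 0.3; 0 0 0 0 0 0 0.3",
)

```text
clock: 39.1
position: [0.409, 0.1436, 0.2462]
ee_rot: [0.0, 0.776, 0.63, 0.001]
contact_force: [0.2, 0.5, -0.1]
width: 0.0596
gripper_force: 0.0
```

```bash
python3 - <<'E'
from h import *
s=eyes.get_image('side')[:,:,::-1];t=eyes.get_image('top')[:,:,::-1]
M=np.zeros((600,800,3),np.uint8)
A=cv2.resize(s[90:260,170:380],None,fx=1.9,fy=1.9,interpolation=2);M[:A.shape[0],:A.shape[1]]=A
B=cv2.resize(t[130:290,100:420],None,fx=1.22,fy=1.22,interpolation=2);M[:B.shape[0],405:405+B.shape[1]]=B
C=cv2.resize(s[95:145,305:365],None,fx=5,fy=5,interpolation=2);M[330:580,0:300]=C
D=cv2.resize(t[145:217,180:312],None,fx=3.5,fy=3.5,interpolation=2);M[330:582,320:782]=D
cv2.imwrite('pics/final.png',M)
k=eyes.camera_info('side');print(manip.get_state()['clock'],'side heads',proj(k,(.5973,.0722,.158)),proj(k,(.5855,.0235,.158)))
E
```

```text
39.2 side heads [236.03230485 163.1567023 ] [248.42117719 147.7703081 ]
```

View pics/final.png

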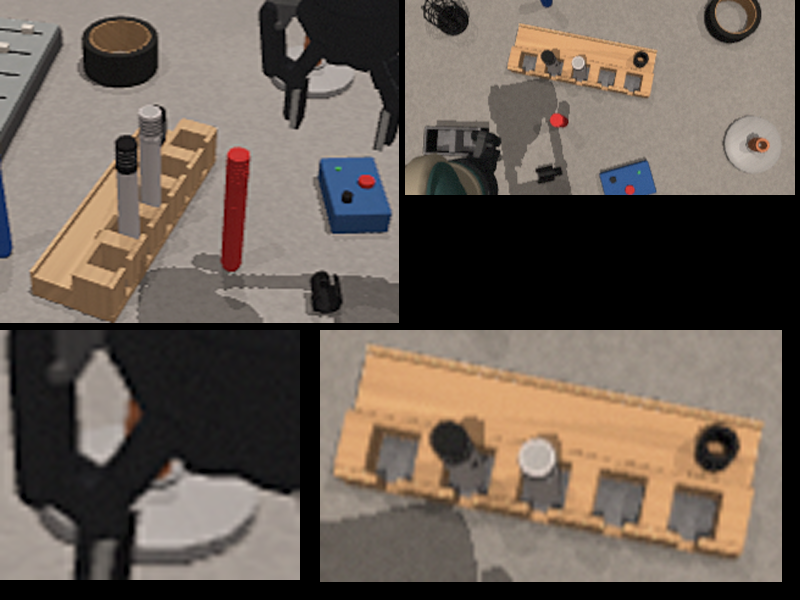

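The picture shows both mics upright in their original slots: black head at (449,440) and silver at (537,457) in the lower-right tile. The copper adaptor stands on the base's stud at (760,145) in the upper-right tile. The cage, tape and look-alikes are untouched. Handing in.

```bash
python3 -c "
from rig import manip
print(manip.sign_off())"
```

```text
the job is handed in; nothing more can be done
None
```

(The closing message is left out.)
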